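# Lock the lid screw of a heating pump's terminal box

### The arm

A 6-joint arm with a two-finger parallel gripper is mounted at the origin on the work surface. World frame = base frame: x ahead of the robot, y to its left, z up, the work surface at z = 0. Lengths are in mm, angles in degrees, forces in N, time in s.
With the tool pointing down it reaches from about 350 to 850 mm from the base axis. Payload 8.1 kg.
Tool frame: the origin (TCP) lies at the very end of the fingers, on their centre line; the grasp point (between the pads) lies 19 mm behind it; z points along the fingers, y is the direction in which the jaws open and shut (so a half turn about z gives the same grasp; the last joint's range is limited). The gripper opens to 85 mm and grips with 20 to 120 N. Pads are 22 mm wide; open, the fingers measure 114 mm over their backs; the gripper's body (76 mm by 85 mm) begins 54 mm behind the grasp point. The pads swing forward as they close: fully open they stand 13 mm farther back than shut.
Start: joints at [-4.893, 7.471, 85.268, -0, 87.261, -4.893], TCP at [600.004, 0.022, 231.292] pointing down, gripper open.
Joint ranges: [-169.43, 169.43], [-51.17, 129.36], [1.28, 143.12], [-76.62, 256.62], [0, 156.53], [-152.29, 152.29]. Speed limits (degrees/s): [136.94, 136.94, 159.86, 180, 180, 180].

### API

Orientations are given as [roll, pitch, yaw] about the fixed x, y, z axes, in that order (R = Rz(yaw) Ry(pitch) Rx(roll)).
In Python, from bench import r gives the robot as it stands.
- The arm moves only by the shell command python3 -m jog 'ROWS' [OPENING] [FORCE]. ROWS is JSON, a list of rows, each a list of 6 numbers: the shift along the tool's x, y, z normalised to -1 to 1, where 1 is 0.25 m, then the turn, a rotation vector about the tool's x, y, z normalised to -1 to 1, where 1 is pi rad. In form: [[x, y, z, ax, ay, az], ...]. A call has 1 to 10 rows; each row is the pose to reach, as a shift and turn from the pose commanded when the call began, along the tool's axes at that moment, turning the shorter way round; what a row does not reach only later rows make up. A row lasts 1/10 s, in which the tool goes at most 50 mm and 8.59 degrees, less where a joint would pass 70% of its speed; a pose out of reach is approached as far as the arm can. A call with a number of a shift or a turn outside -1 to 1 is refused whole. A call with a gripper value outside its range is refused whole. OPENING is the opening, from 0 (shut) to 1 (fully open), set as the call begins (- or left out, the last holds). The fingers move at their own pace and stop on an object; FORCE is the grip in N (left out, the last holds). Time passes only in rows, so rows that repeat a pose let the fingers close. It gives the time, the measured TCP pose, the force and the opening at its end, in the units of the state.
- r.sense(): the state, without advancing time (a new reading comes with each control period).
- r.snapshot(name): name is "scene" or "side" or "wrist"; returns a dict with "pixels" (400x640x3 uint8, red, green, blue), "intrinsics" (3x3 intrinsics, pixels), "dist" ([k1, k2, p1, p2, k3] as OpenCV has them; the pictures are not rectified), "extrinsics" (4x4, takes a point from camera to world coordinates). Camera axes: x right, y down, z forward; pixel columns grow to the right and rows downward; lengths in mm; the calibration is good to about 2 mm. A picture is of the moment at which its call begins. There is no depth.
- r.hand_in(): hands the job in, once; it reports no verdict.
The state is a dict: "time": time; "joint_pos": joint angles; "qd": joint speeds; "joint_efforts": joint torques, N m; "tool_pos": TCP position; "tcp_rot": TCP orientation; "ft_force": force on the tool from outside, world axes, zero at the start; "wrist_torque": the same for the moment, N m; "finger_gap": finger opening in mm.
Only numpy, scipy, OpenCV 4.12 (cv2) and the standard library are available. Lean on these libraries where they do the work, as an engineer would, in place of code of your own. Each camera call takes 0.05 s, during which the arm holds its last target.

### The job

One of the two slotted quarter-turn screws of the terminal-box lid on the heating pump is still undone and stands up on its spring. Take the flat-blade screwdriver with the six-sided handle out of the wooden block, set its blade in the slot, press the screw gently down until you feel its stop and, keeping it pressed there, turn it a quarter turn clockwise so that it stays locked. Then put the screwdriver back upright in its own hole; do not lean on the lid, keep your fingers off the screws, and leave the other screw and everything else as they are.

Things in the scene. Friction and masses are not known exactly. Their poses are not given: they have to be found in the camera images.
- driver_grip (a point): Half-way up the handle of the flat-blade screwdriver, the only six-sided handle: black, 28 mm across flats, flats from 31 mm below to 36 mm above this point, 4 mm end cap on top, round 27 mm collar below; 0.13 kg. It stands upright in the block. z points up, away from the blade; x lies along the blade's 10 mm width. Two flats face +y and -y, the others follow every 60 degrees.
- driver_tip (a point): Middle of that screwdriver's blade edge, on its axis 120 mm below driver_grip; same axes. The blade is 10 mm wide (x) and 2 mm thick (y), bevelled to 1.2 mm over the last 1.2 mm; from 6 mm up it grows into the 8 mm round shank, which ends at the handle collar 76 mm above the tip.
- rack: Bored hardwood block, fixed, 72 (x) x 270 (y) x 84 mm high; origin at the centre of its underside. Three vertical 16 mm wide through holes at y = -85, 0, +85 mm hold three drivers, each resting with its handle's lower face on the block's top, tip 8 mm above the bench. The flat-blade screwdriver may start in any hole; that one is its own hole.
- pump: Heating pump on a wooden cradle, fixed; origin under its middle, on the bench. The finned motor lies along x; on it a black terminal box with a grey lid, 94 (x) x 134 (y) mm, top 142 mm above the bench, centred at x = -20 mm; a 30 mm dial, 9 mm high, in its middle, a slotted screw at y = -51 and +51 mm. Brittle lid: over 12 N of screwdriver or 5 N of hand on it is too much.
- loose_screw_seat: Plastic collar on the lid round the undone screw, 29 mm outside, 21 mm inside, 6 mm high, fixed to the lid, at either end of it; origin on the screw's axis at the lid's top face, z up, x along the lid's short side.
- loose_screw_slot (a point): Centre of the top of the undone screw's head (steel, 18 mm across), at the slot's mouth; moves with it. x lies along the slot, z up. Slot: 12.6 mm long, closed ends, 3.4 mm wide, 4 mm deep, mouth bevelled by 0.8 mm. Undone, the top is 14 mm above the lid and the slot lies along the lid's short side; a spring holds it up with 5 N, and 0.8 N more for each mm pressed in.
- loose_screw_turn (a joint): Turn of the undone screw, rad: 0 undone, growing clockwise from above, 1.57 locked (slot along the lid's long side, head sprung back 2 mm). A hidden cross-pin lets it turn only when pressed to its stop, 3 to 9 mm down depending on the seal: feel for it. Turning takes 0.02 N m, blade play 0.12 rad. Over 26 N of blade on screw, push and sideways wrench added up, is too much.
- tight_screw_seat: The same collar at the other end of the lid, round the identical screw that is already locked (head 4 mm down, slot along the lid's long side). To be left alone.
- tight_screw_turn (a joint): Turn of the locked screw, rad: about 1.57, and so it must stay.
- cross_driver_mid (a point): Middle of the handle of the cross-head screwdriver in the block: round handle 60 mm long, 27 mm thick. Not to be disturbed.
- nut_driver_mid (a point): Middle of the handle of the nut driver in the block: round waisted handle 77 mm long, 30 mm thick. Not to be disturbed.
- union_nut: Brass union nut, 52 mm across, 24 mm high, origin under its centre; bystander.
- spanner: Steel spanner, 210 mm, lying flat, origin under its middle; bystander.
- ball_valve: Brass ball valve with a flat steel lever, 64 mm long, 44 mm high, origin under its middle; bystander.
- paste_tin: Tin of jointing paste, 72 mm across, 75 mm high, origin under its centre; bystander.
- gauge: Round pressure gauge lying face up, 64 mm across, 27 mm high, origin under its centre; bystander.
Not all that is in view belongs to the job. What is shaped like the part that bears driver_grip but purple or white is not meant.

How it is judged:
By the outcome, as a careful person would: the job done as asked, in the order asked, and still so for the second after the job is handed in, with the robot touching nothing.
It also fails if it takes over 64 s, if anything falls off the work surface, if the arm or the gripper's body presses on something with over 40 N, if the wrist force passes 120 N, or if a joint passes its speed limit or range.

## Working session

There is one attempt and no reset: what is moved stays moved. The work goes in short steps, Python scripts to look and compute and a shell command to move; the robot and the scene stay as the last step left them, time stands still between calls to the robot, and variables do not carry over. Pictures are saved under pics/ and viewed, and the job is handed in when it is done.

```bash
ls; mkdir -p pics
python3 - <<'E'
from bench import r
import cv2,numpy as np
print(r.sense())
for n in ["scene","side","wrist"]:
    s=r.snapshot(n)
    cv2.imwrite(f"pics/{n}0.png",s["pixels"][:,:,::-1])
    print(n,s["intrinsics"].tolist(),s["dist"],np.round(s["extrinsics"],3).tolist())
E
```

```text
pics
{'time': 0.0, 'joint_pos': array([-4.89353032e+00,  7.51514118e+00,  8.53302667e+01,  1.17808980e-03,
        8.72625443e+01, -4.89333194e+00]), 'qd': array([-0.09231922, -0.05377882,  0.1391198 ,  0.06223697, -0.06215648,
       -0.02223153]), 'joint_efforts': array([-1.90700346e-03, -5.69404185e+01, -5.00557995e+01, -2.19391650e-04,
        1.44415747e-02,  7.24149572e-05]), 'tool_pos': array([5.99437630e+02, 7.30804557e-02, 2.30234639e+02]), 'tcp_rot': array([-1.79892542e+02, -1.03807694e-02,  8.99997345e+01]), 'ft_force': array([0.55548978, 0.46161515, 0.12184111]), 'wrist_torque': array([ 0.00892115, -0.01909412, -0.03632768]), 'finger_gap': 85.4999447759335}
scene [[491.6149674886249, 0.0, 318.86182710046074], [0.0, 491.6149674886249, 196.6712124502228], [0.0, 0.0, 1.0]] [-0.09480724  0.          0.          0.          0.        ] [[-0.821, 0.351, -0.45, 1013.373], [0.571, 0.51, -0.643, 626.855], [0.004, -0.785, -0.619, 745.923], [0.0, 0.0, 0.0, 1.0]]
side [[485.93189398952023, 0.0, 313.58401504683263], [0.0, 485.93189398952023, 205.13184032483684], [0.0, 0.0, 1.0]] [-0.0804417  0.         0.         0.         0.       ] [[0.861, -0.284, 0.423, 134.421], [-0.509, -0.483, 0.712, -724.443], [0.002, -0.828, -0.56, 675.638], [0.0, 0.0, 0.0, 1.0]]
wrist [[301.76911714730187, 0.0, 320.61104623955106], [0.0, 301.76911714730187, 202.38259675531594], [0.0, 0.0, 1.0]] [-0.05045828  0.          0.          0.          0.        ] [[1.0, 0.001, -0.001, 599.553], [0.0, -0.95, -0.312, 80.263], [-0.002, 0.312, -0.95, 373.807], [0.0, 0.0, 0.0, 1.0]]
```

View pics/scene0.png

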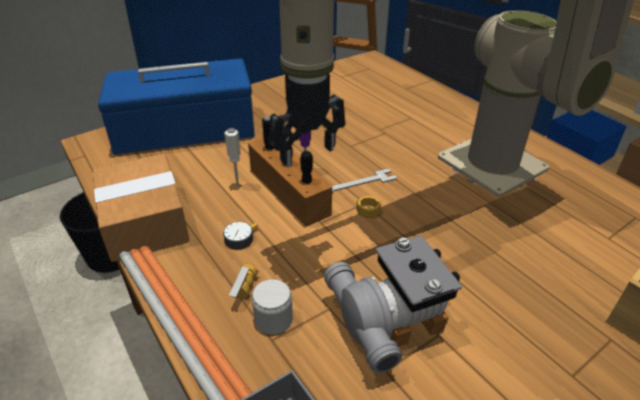

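View pics/side0.png

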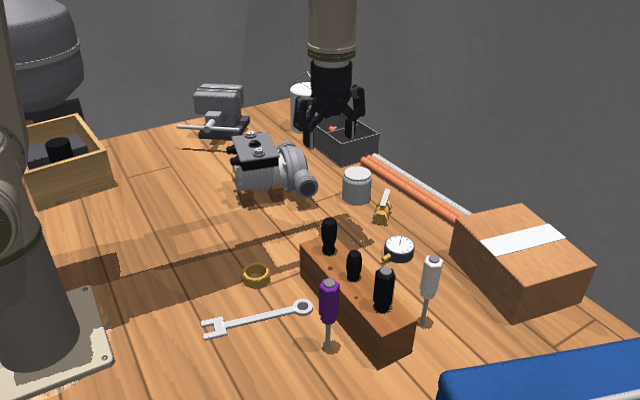

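View pics/wrist0.png

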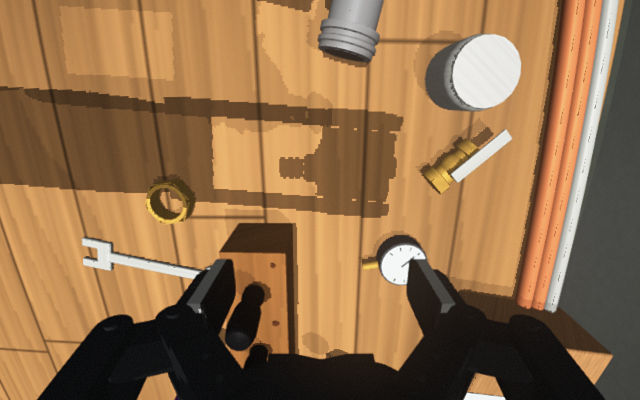

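Scene: the pump with its lid is at (418,265), with screws at about (404,243) and (435,286). The rack is at (290,180). The side view shows black handles in the rack at (329,235), (354,265) and (384,288). The purple one at (329,300) and the white one at (431,275) are decoys. Next I'll enlarge.

Run:
```python
import cv2,numpy as np
a=cv2.imread("pics/side0.png")
c=cv2.resize(a[205:335,290:450],None,fx=4.5,fy=4.5,interpolation=cv2.INTER_CUBIC)
c=np.clip(255*(c/255.)**0.5,0,255).astype(np.uint8)
cv2.imwrite("pics/side0c.png",c)
b=cv2.imread("pics/side0.png")[120:210,215:335]
d=cv2.imread("pics/scene0.png")[225:320,360:480]
b=cv2.resize(b,(400,300),interpolation=cv2.INTER_CUBIC);d=cv2.resize(d,(400,317),interpolation=cv2.INTER_CUBIC)[:300]
cv2.imwrite("pics/lid0c.png",np.hstack([b,d]))
```

```text
(no output)
```

View pics/side0c.png

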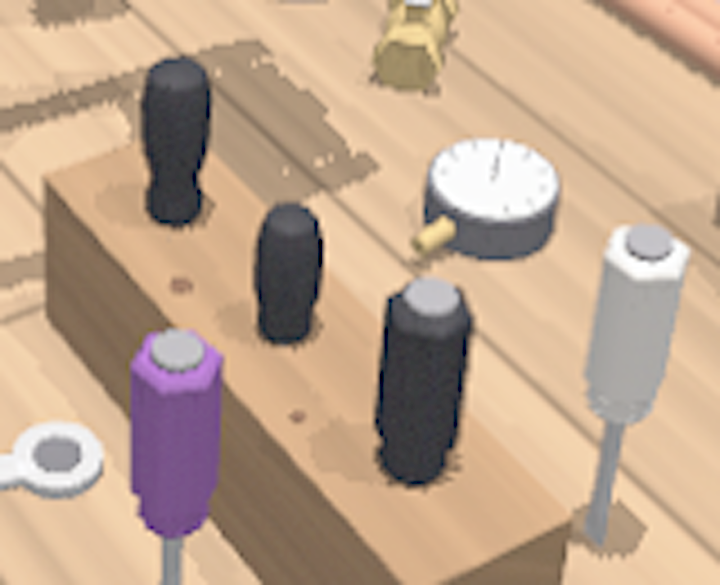

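View pics/lid0c.png

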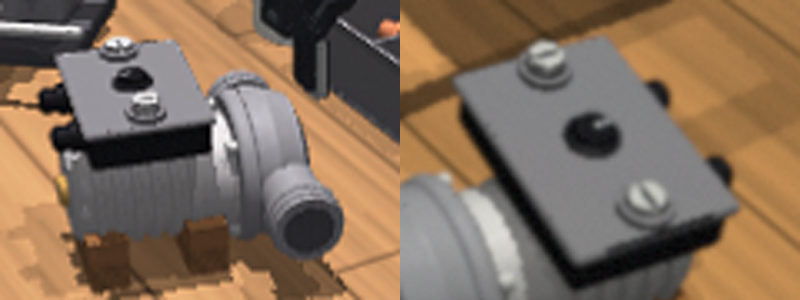

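Candidates: the handles at side pixels (384,288), (354,265) and (329,235). Only (384,288) is black and six-sided with a grey end cap, so that is the one. The others are round or waisted, and the purple and white ones are decoys. The loose screw is the raised one nearer the rack: side (259,152), scene (404,243).

```bash
cat > h.py <<'E'
import cv2,numpy as np
from bench import r
def snap(n,f=None):
    s=r.snapshot(n)
    if f: cv2.imwrite(f"pics/{f}.png",s["pixels"][:,:,::-1])
    return s
def ray(s,p):
    u=cv2.undistortPoints(np.array([[p]],float),s["intrinsics"],s["dist"])[0,0]
    E=s["extrinsics"]; d=E[:3,:3]@np.array([u[0],u[1],1]); return E[:3,3],d/np.linalg.norm(d)
def plane(s,p,z):
    o,d=ray(s,p); return o+d*(z-o[2])/d[2]
def tri(obs):
    A=np.zeros((3,3));b=np.zeros(3)
    for s,p in obs:
        o,d=ray(s,p);M=np.eye(3)-np.outer(d,d);A+=M;b+=M@o
    x=np.linalg.solve(A,b)
    res=[np.linalg.norm((np.eye(3)-np.outer(ray(s,p)[1],ray(s,p)[1]))@(x-ray(s,p)[0])) for s,p in obs]
    return x,np.round(res,1)
def proj(s,P):
    E=np.linalg.inv(s["extrinsics"]);rv=cv2.Rodrigues(E[:3,:3])[0]
    return cv2.projectPoints(np.array(P,float).reshape(-1,3),rv,E[:3,3],s["intrinsics"],s["dist"])[0][:,0]
E
python3 - <<'E'
from h import *
np.set_printoptions(precision=1,suppress=True)
a=snap("scene");b=snap("side")
# crops: side x=215+u/3.333,y=120+v/3.333 ; scene x=360+u/3.333,y=225+v/3.333
S=lambda u,v:(215+u*.3,120+v*.3); C=lambda u,v:(360+u*.3,225+v*.2997)
for nm,p,q in [("loose",C(546,52) and C(146,52),S(146,99)),("tight",C(247,196),S(118,44)),
  ("cornA",C(56,80),S(79,136)) if 0 else ("dial",C(193,128),S(131,74))]:
    print(nm,tri([(a,p),(b,q)]))
for z in(142,156): print(plane(a,C(146,52),z),plane(b,S(146,99),z),plane(b,S(118,44),z))
t=lambda u,v:(290+u/4.5,205+v/4.5)
print("cap",plane(b,t(432,295),159),"rack corners",plane(b,t(45,178),84),plane(b,t(570,522),84),plane(b,t(400,585),84))
print("mid",plane(b,t(290,215),144),plane(b,t(178,70),161))
E
```

```text
loose (array([533.7, 199.2, 155.1]), array([1.2, 1.2]))
tight (array([557.6, 298.9, 149.9]), array([1., 1.]))
dial (array([546.2, 250.1, 148.9]), array([0.5, 0.5]))
[521.8 190.1 142. ] [544.5 221.1 142. ] [564.5 313.2 142. ]
[533.2 200.2 156. ] [533.7 196.3 156. ] [553.2 286.  156. ]
cap [ 529.  -285.3  159. ] rack corners [488.5 -76.2  84. ] [ 554.2 -344.5   84. ] [ 484.1 -336.4   84. ]
mid [ 521.8 -208.7  144. ] [ 522.3 -127.4  161. ]
```

```bash
python3 -m jog '[[-0.92,-0.12,-0.4,0,0,-0.5],[-0.92,-0.12,-0.4,0,0,-0.5],[-0.92,-0.12,-0.4,0,0,-0.5],[-0.92,-0.12,-0.4,0,0,-0.5],[-0.92,-0.12,-0.4,0,0,-0.5],[-0.92,-0.12,-0.4,0,0,-0.5],[-0.92,-0.12,-0.4,0,0,-0.5],[-0.92,-0.12,-0.4,0,0,-0.5],[-0.92,-0.12,-0.4,0,0,-0.5],[-0.92,-0.12,-0.4,0,0,-0.5]]' 1 30
python3 - <<'E'
from h import *
snap("wrist","w1");snap("scene","s1"); print(r.sense())
E
```

```text
time: 1.25
tool_pos: [569.9, -230.1, 331.1]
tcp_rot: [180.0, -0.0, 175.2]
ft_force: [0.5, 0.2, -0.5]
finger_gap: 85.6
{'time': 1.35, 'joint_pos': array([-2.67536545e+01,  8.71249929e+00,  7.36007443e+01, -1.80628783e-03,
        9.77022359e+01, -1.11742912e+02]), 'qd': array([ 0.070637  , -0.05730943, -0.08331893,  0.03120705, -0.0647633 ,
       10.66559342]), 'joint_efforts': array([-4.98803286e-02, -5.87070322e+01, -5.07418585e+01, -2.24282507e-03,
        2.70495693e-03, -2.95672081e+00]), 'tool_pos': array([ 569.95526143, -230.0014335 ,  331.11563893]), 'tcp_rot': array([ 1.79995928e+02, -1.50412733e-02,  1.74989016e+02]), 'ft_force': array([-0.11909969, -0.23739398, -0.62220802]), 'wrist_torque': array([ 0.00205775, -0.00197461, -0.01995224]), 'finger_gap': 85.46616550287249}
```

View pics/w1.png

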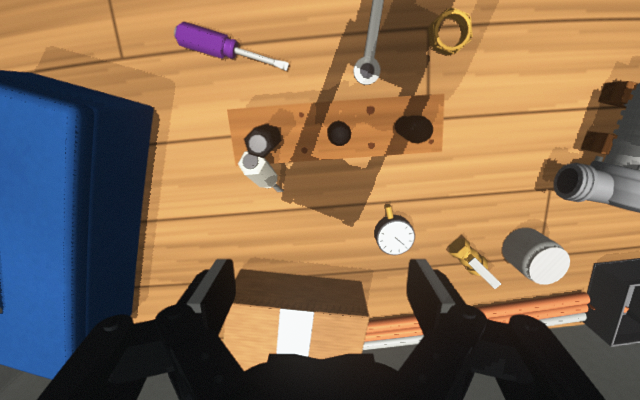

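View pics/s1.png

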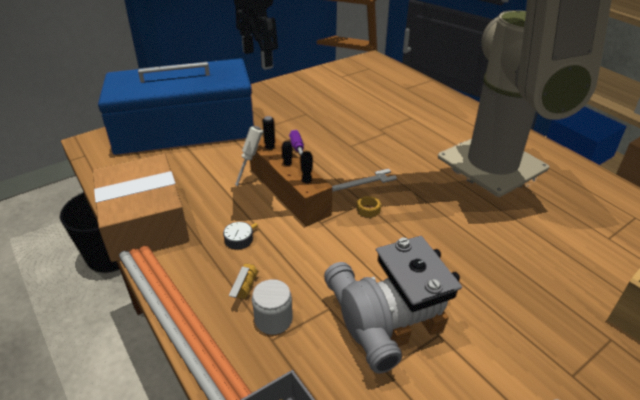

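The purple driver is falling or lying now, at w1 (205,40). The white one is tipping toward the black six-sided handle at w1 (262,140). I didn't touch either; they weren't supported at the start. I'll let time pass and look again.

```bash
python3 -m jog '[[-0.12,0.16,0,0,0,-0.03],[-0.12,0.16,0,0,0,-0.03],[-0.12,0.16,0,0,0,-0.03],[-0.12,0.16,0,0,0,-0.03],[-0.12,0.16,0,0,0,-0.03]]'
python3 - <<'E'
from h import *
snap("wrist","w2");a=snap("scene")["pixels"][:,:,::-1];b=snap("side")["pixels"][:,:,::-1]
f=lambda i:cv2.resize(i,(400,380),interpolation=cv2.INTER_CUBIC)
g=lambda i:np.clip(255*(i/255.)**.6,0,255).astype(np.uint8)
cv2.imwrite("pics/c2.png",g(np.hstack([f(a[105:225,220:347]),f(b[205:365,290:458])])))
print(r.sense()["tool_pos"],r.sense()["tcp_rot"])
E
```

```text
time: 1.85
tool_pos: [603.0, -193.5, 331.4]
tcp_rot: [-180.0, -0.0, -179.9]
ft_force: [-0.0, -0.4, -0.6]
finger_gap: 85.2
[ 603.12754041 -193.48579014  331.48967346] [-1.79989629e+02  1.08329615e-02 -1.79853587e+02]
```

View pics/c2.png

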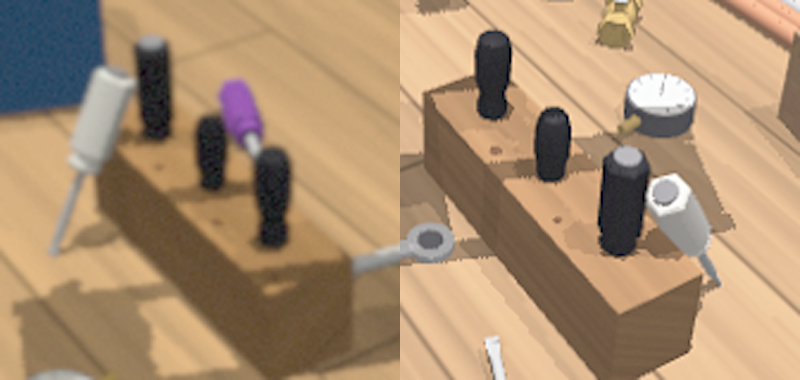

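View pics/w2.png

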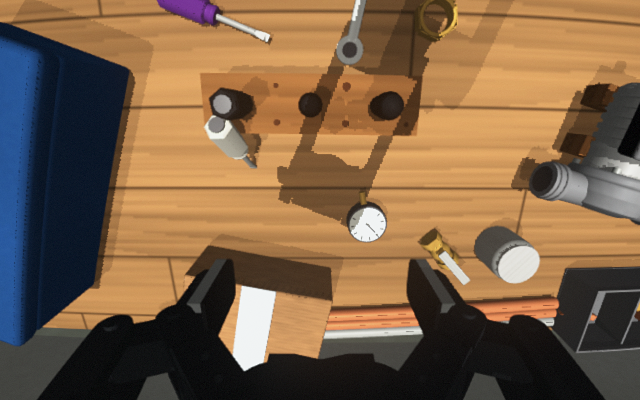

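```bash
python3 -m jog '[[0.08,-0.32,0,0,0,0],[0.08,-0.32,0,0,0,0],[0.08,-0.32,0,0,0,0],[0.08,-0.32,0,0,0,0]]'
python3 - <<'E'
from h import *
a=snap("wrist","w3")["pixels"][:,:,::-1]
b=cv2.imread("pics/w2.png")
f=lambda i:cv2.resize(i,(400,400),interpolation=cv2.INTER_CUBIC)
g=lambda i:np.clip(255*(i/255.)**.6,0,255).astype(np.uint8)
cv2.imwrite("pics/c3.png",g(np.hstack([f(b[70:190,170:290]),f(a[60:180,260:380])])))
print(r.sense()["tool_pos"],r.sense()["tcp_rot"])
E
```

```text
time: 2.4
tool_pos: [583.3, -273.8, 331.2]
tcp_rot: [180.0, -0.0, -179.9]
ft_force: [-0.8, 0.3, -0.4]
finger_gap: 85.2
[ 583.67947072 -272.96237693  331.34420535] [ 1.79974186e+02  9.93260324e-03 -1.79821326e+02]
```

View pics/w3.png

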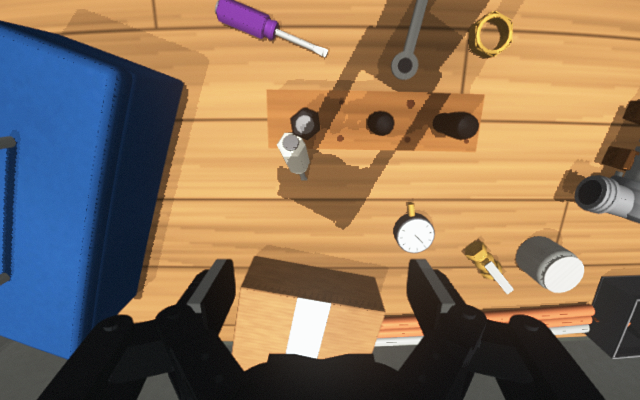

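View pics/c3.png

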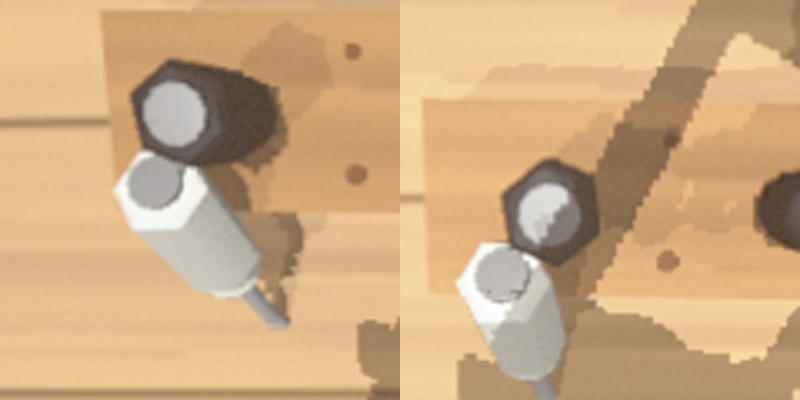

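Run:
```python
from h import *
np.set_printoptions(precision=1,suppress=True)
w=snap("wrist");a=snap("scene");b=snap("side")
T=r.sense()["tool_pos"]
w2=dict(w);w2["extrinsics"]=w["extrinsics"].copy();w2["extrinsics"][:3,3]+=np.array([603.05,-193.5,331.45])-T
print(T)
SC=lambda u,v:(220+u*127/400,105+v*120/380);SI=lambda u,v:(290+(u-400)*.42,205+v*160/380)
W2=lambda u,v:(170+u*.3,70+v*.3);W3=lambda u,v:(260+(u-400)*.3,60+v*.3)
for n,l in {"wcap":[(a,SC(118,75)),(b,SI(665,190)),(w2,W2(155,182)),(w,W3(502,273))],
 "wcap ext":[(a,SC(118,75)),(b,SI(665,190))],
 "wcap w":[(w2,W2(155,182)),(w,W3(502,273))],
 "wtip":[(a,SC(53,252)),(w2,W2(288,325))],
 "wtip2":[(a,SC(53,252)),(b,SI(717,285))],
 "wcol":[(a,SC(88,168)),(b,SI(700,250)),(w2,W2(235,285))],
 "bcap":[(a,SC(152,44)),(b,SI(628,155)),(w2,W2(174,113)),(w,W3(548,212))],
 "bcap w":[(w2,W2(174,113)),(w,W3(548,212))],
 "bcap e":[(a,SC(152,44)),(b,SI(628,155))]}.items():
    print(n,*tri(l))
for n,p in [("rackTL",(267,90)),("TR",(484,95)),("BL",(268,149)),("BR",(477,151))]: print(n,plane(w,p,84))
```

```text
[ 584.1 -272.   331.4]
wcap [ 543.8 -307.1  138.7] [1.  1.1 0.9 1.1]
wcap ext [ 543.6 -307.5  138.6] [1. 1.]
wcap w [ 543.1 -305.3  146.5] [0.3 0.3]
wtip [ 618.5 -295.5    8.1] [0.3 0.3]
wtip2 [ 615.8 -304.8    1.4] [0.9 0.9]
wcol [ 583.8 -306.5   64.8] [7.5 5.2 6.7]
bcap [ 522.2 -290.1  166.7] [1.5 1.4 0.9 1. ]
bcap w [ 522.1 -288.8  173.8] [0.2 0.2]
bcap e [ 521.9 -290.4  166.6] [1.4 1.4]
rackTL [ 487.2 -338.7   84. ]
TR [490.4 -69.7  84. ]
BL [ 559.4 -340.9   84. ]
BR [560.3 -68.   84. ]
```

White rests on the block's +x edge and beside the black handle, at about (543,-307,140) cap. The hex axis is at (523,-289.5), cap z about 168. To keep clear of the white driver I'll grip the pair of flats facing +30°/-150°, which means tool yaw 120.

```bash
python3 -m jog '[[0.244,-0.07,0.44,0,0,0.333],[0.244,-0.07,0.44,0,0,0.333],[0.244,-0.07,0.44,0,0,0.333],[0.244,-0.07,0.44,0,0,0.333],[0.244,-0.07,0.44,0,0,0.333],[0.244,-0.07,0.44,0,0,0.333],[0.244,-0.07,0.44,0,0,0.333],[0.244,-0.07,0.44,0,0,0.333],[0.244,-0.07,0.44,0,0,0.333]]' 0.62 60
python3 - <<'E'
from h import *
np.set_printoptions(precision=2,suppress=True)
s=snap("wrist","w4");b=snap("side","sd4")
print(r.sense()["tool_pos"],r.sense()["tcp_rot"])
w=s
print(proj(w,[[523,-289.5,168],[523,-289.5,84]]))
E
```

```text
time: 3.5
tool_pos: [523.2, -290.1, 221.4]
tcp_rot: [180.0, 0.0, 120.6]
ft_force: [0.4, 0.3, -0.5]
finger_gap: 52.8
[ 523.1  -290.3   221.38] [180.     0.01 120.54]
[[320.86 222.65]
 [320.78 189.97]]
```

View pics/w4.png

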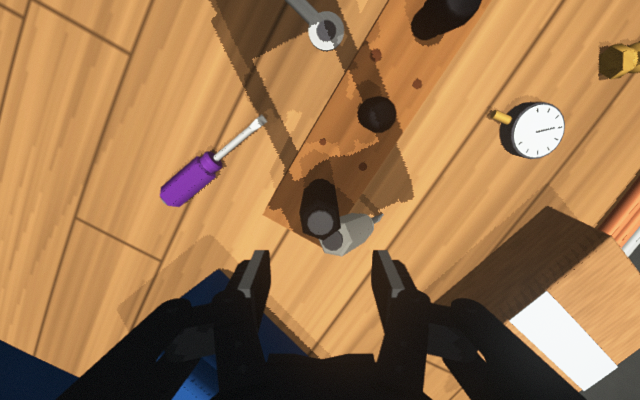

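View pics/sd4.png

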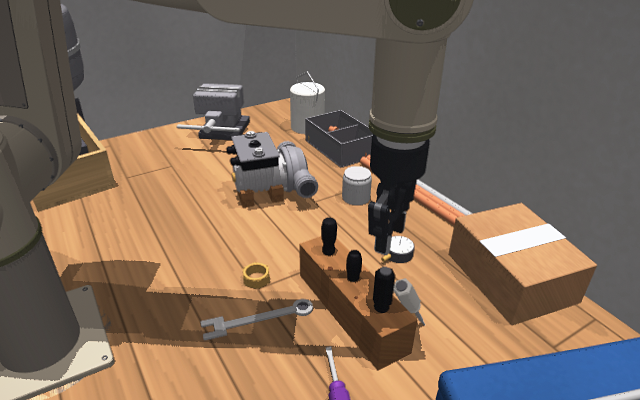

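```bash
python3 -m jog '[[0.012,0,0.1,0,0,0.003],[0.012,0,0.2,0,0,0.003],[0.012,0,0.26,0,0,0.003],[0.012,0,0.3,0,0,0.003],[0.012,0,0.3,0,0,0.003]]' 0.62 60
python3 - <<'E'
from h import *
s=snap("wrist","w5");b=snap("side","sd5")["pixels"][:,:,::-1]
cv2.imwrite("pics/sd5c.png",cv2.resize(b[180:340,320:480],(640,600),interpolation=cv2.INTER_CUBIC))
print(r.sense()["tool_pos"],r.sense()["tcp_rot"],r.sense()["ft_force"],r.sense()["finger_gap"])
E
```

```text
time: 4.1
tool_pos: [520.6, -287.6, 144.7]
tcp_rot: [-179.9, -0.1, 119.8]
ft_force: [0.5, -0.3, -0.6]
finger_gap: 53.3
[ 521.77956328 -288.33979038  147.08657117] [1.79978942e+02 4.22553909e-02 1.19792338e+02] [-1.03753754 -0.95651205 -0.34668209] 52.790397052243144
```

View pics/w5.png

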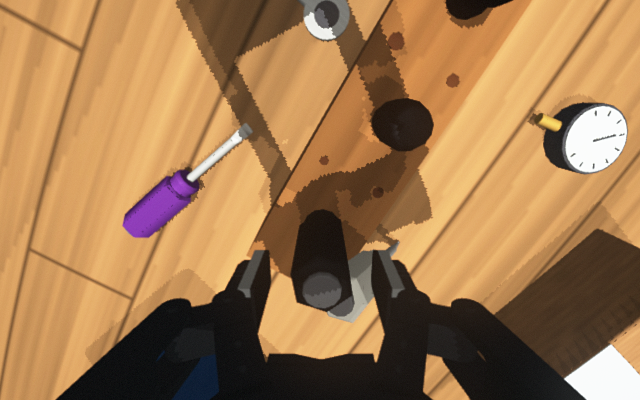

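View pics/sd5c.png

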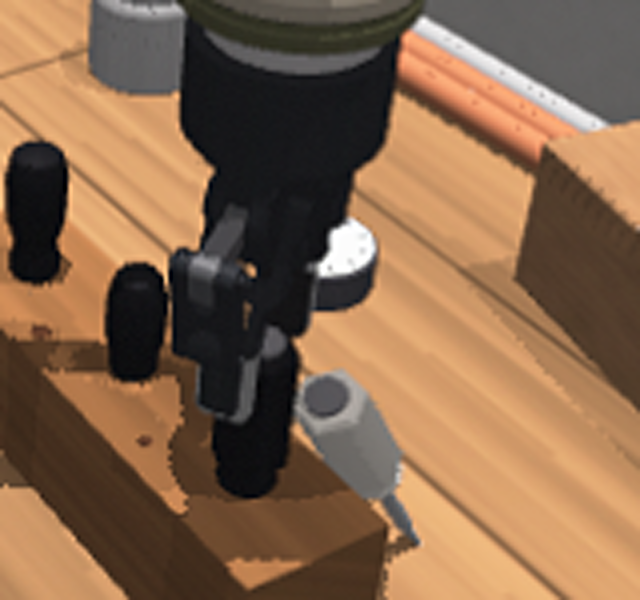

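The straddle is clear: black cap at w5 (322,290), white at (350,295), right finger at (385,270). I'll go down the rest of the way and close.

```bash
python3 -m jog '[[0,0,0.05,0,0,0],[0,0,0.1,0,0,0],[0,0,0.15,0,0,0],[0,0,0.15,0,0,0],[0,0,0.15,0,0,0]]' 0.62 60
python3 -m jog '[[0,0,0,0,0,0],[0,0,0,0,0,0],[0,0,0,0,0,0],[0,0,0,0,0,0],[0,0,0,0,0,0],[0,0,0,0,0,0]]' 0 60
python3 - <<'E'
from h import *
s=snap("wrist","w6");b=snap("side","sd6")["pixels"][:,:,::-1]
cv2.imwrite("pics/sd6c.png",cv2.resize(b[180:340,320:480],(640,600),interpolation=cv2.INTER_CUBIC))
print(r.sense()["tool_pos"],r.sense()["tcp_rot"],r.sense()["ft_force"],r.sense()["finger_gap"])
E
```

```text
time: 4.7
tool_pos: [520.9, -287.8, 107.9]
tcp_rot: [-180.0, -0.1, 119.8]
ft_force: [-0.4, -0.1, 0.5]
finger_gap: 52.9
time: 5.3
tool_pos: [521.8, -288.4, 109.6]
tcp_rot: [180.0, 0.1, 119.8]
ft_force: [-1.7, 0.8, 6.5]
finger_gap: 28.3
[ 521.79067881 -288.40382157  109.64341381] [1.79970269e+02 6.67688016e-02 1.19764536e+02] [-1.52585029  0.17637754  6.52988727] 28.351721816767377
```

View pics/w6.png

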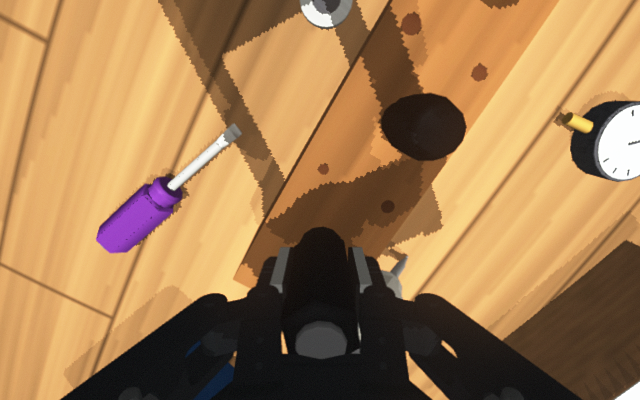

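View pics/sd6c.png

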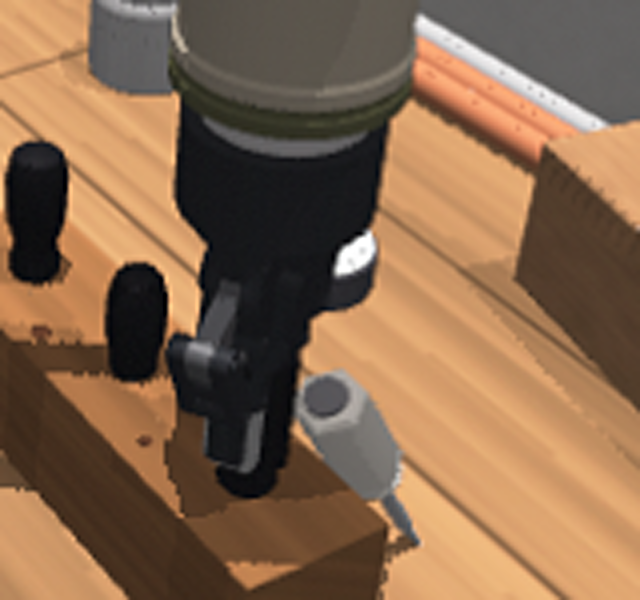

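```bash
python3 -m jog '[[0,0,-0.02,0,0,0],[0,0,-0.06,0,0,0],[0,0,-0.14,0,0,0],[0,0,-0.24,0,0,0],[0,0,-0.36,0,0,0],[0,0,-0.5,0,0,0],[0,0,-0.64,0,0,0],[0,0,-0.72,0,0,0],[0,0,-0.72,0,0,0]]' 0 80
python3 - <<'E'
from h import *
a=snap("scene","sc7");b=snap("side","sd7")
print(r.sense()["tool_pos"],r.sense()["tcp_rot"],r.sense()["ft_force"],r.sense()["finger_gap"])
E
```

```text
time: 6.3
tool_pos: [522.9, -289.0, 293.7]
tcp_rot: [179.8, 0.4, 119.8]
ft_force: [0.3, -0.3, -0.5]
finger_gap: 27.8
[ 521.34272235 -288.01946856  288.43437695] [ 1.79996088e+02 -2.78468183e-04  1.19765817e+02] [ 0.37241612 -0.05898911 -2.92616181] 27.884840071199875
```

View pics/sc7.png

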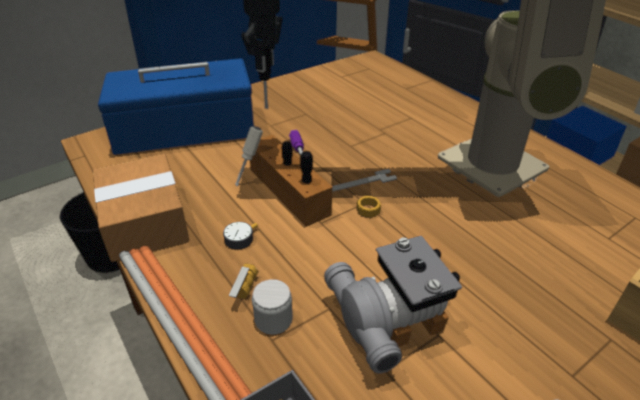

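View pics/sd7.png

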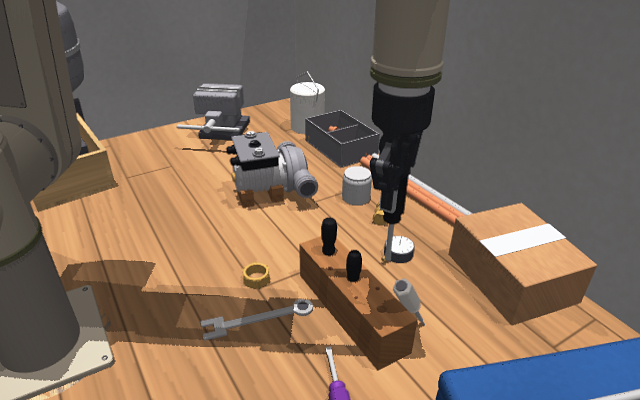

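```bash
python3 -m jog '[[0.1,0.065,-0.05,0,0,0.01],[0.28,0.18,-0.05,0,0,0.02],[0.44,0.285,-0.05,0,0,0.03],[0.6,0.39,-0.05,0,0,0.037],[0.74,0.477,-0.05,0,0,0.037],[0.9,0.583,-0.05,0,0,0.037]]' 0 80
python3 - <<'E'
from h import *
s=r.sense();p=s["tool_pos"];y=np.radians(s["tcp_rot"][2]);t=np.array([545,150,300])-p
print(p,s["tcp_rot"],s["ft_force"]);print((t@[np.cos(y),np.sin(y),0])/250,(t@[np.sin(y),-np.cos(y),0])/250,-t[2]/250)
E
```

```text
time: 7.0
tool_pos: [534.9, -18.9, 298.5]
tcp_rot: [-179.8, -0.1, 113.1]
ft_force: [0.6, -0.1, -1.7]
finger_gap: 28.1
[534.86821964 -18.90216654 298.53599872] [-1.79796174e+02 -1.01114061e-01  1.13073441e+02] [ 0.57324139 -0.1322085  -1.68768987]
0.6056791640169109 0.3020633504173153 -0.00585600513949862
```

```bash
python3 -m jog '[[0.15,0.075,0,0,0,0.01],[0.33,0.165,0,0,0,0.025],[0.48,0.24,0,0,0,0.037],[0.606,0.302,0,0,0,0.037],[0.606,0.302,0,0,0,0.037],[0.606,0.302,0,0,0,0.037]]' 0 80
python3 - <<'E'
from h import *
s=snap("wrist","w8");snap("scene","sc8");snap("side","sd8")
print(r.sense()["tool_pos"],r.sense()["tcp_rot"],r.sense()["ft_force"])
E
```

```text
time: 7.6
tool_pos: [545.1, 149.1, 298.7]
tcp_rot: [-179.8, -0.0, 106.6]
ft_force: [-0.7, -0.6, -1.1]
finger_gap: 27.8
[545.88767253 147.39096634 300.17425033] [-1.79895594e+02  8.16750982e-03  1.06376654e+02] [-0.67494339 -1.34381193 -1.54709567]
```

View pics/w8.png

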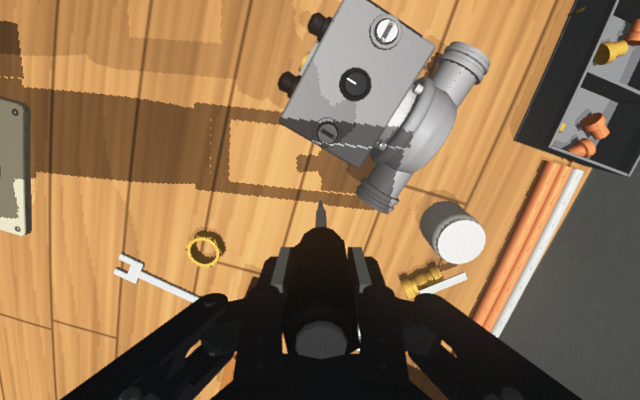

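View pics/sc8.png

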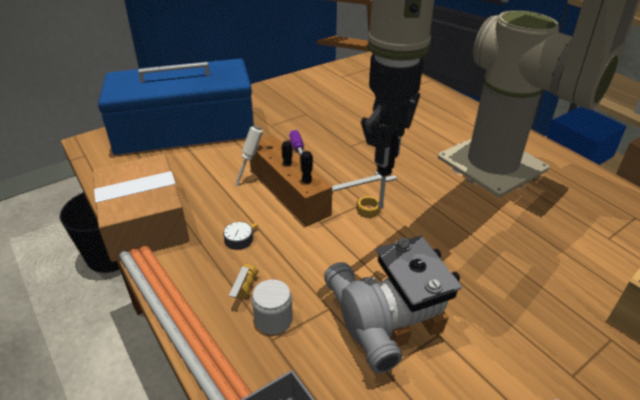

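View pics/sd8.png

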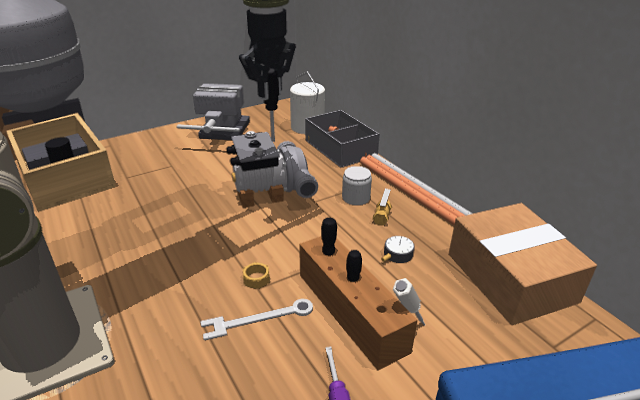

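Run:
```python
from h import *
a=cv2.imread("pics/w8.png")
g=lambda i:np.clip(255*(i/255.)**.55,0,255).astype(np.uint8)
c=g(cv2.resize(a[100:160,297:357],(400,400),interpolation=cv2.INTER_CUBIC))
d=g(cv2.resize(a[190:250,290:350],(400,400),interpolation=cv2.INTER_CUBIC))
cv2.imwrite("pics/c8.png",np.hstack([c,d]))
```

View pics/c8.png

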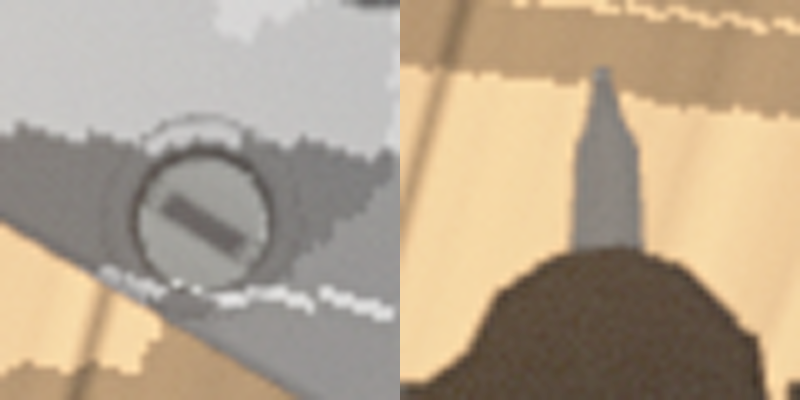

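The blade appears edge-on in the wrist view, tip at w8 (320,200). So the gripped flats are ±y and blade x lies along tool x. The slot therefore needs tool yaw of about 166. Next I'll measure the screw.

Run:
```python
from h import *
np.set_printoptions(precision=2,suppress=True)
w=snap("wrist");P=lambda u,v:(297+u*.15,100+v*.15)
print(r.sense()["tool_pos"],r.sense()["tcp_rot"])
print(plane(w,P(203,222),156))
d=plane(w,P(243,248),156)-plane(w,P(165,203),156);print(d,np.degrees(np.arctan2(d[1],d[0])))
f=plane(w,(386,31),148)-plane(w,P(203,222),156);print(f,np.degrees(np.arctan2(f[1],f[0]))-90)
# lid edges direction at z=142
for p,q in [((343,0),(281,120)),((281,120),(366,166)),((435,43),(386,130))]:
    e=plane(w,q,142)-plane(w,p,142);print(e,np.degrees(np.arctan2(e[1],e[0])))
a=snap("scene");b=snap("side")
T=r.sense()["tool_pos"];tip=T+[0,0,-101.6]
print("tip pred",tip,proj(w,[tip]),proj(a,[tip]),proj(b,[tip]))
for n,s in(("a",a),("b",b)):
    x,y=proj(s,[tip])[0].astype(int)
    i=s["pixels"][y-30:y+30,x-30:x+30,::-1];cv2.imwrite(f"pics/t{n}.png",cv2.resize(i,(400,400),interpolation=cv2.INTER_CUBIC));print(x-30,y-30)
i=np.hstack([cv2.imread("pics/ta.png"),cv2.imread("pics/tb.png")]);cv2.imwrite("pics/t9.png",i)
```

```text
[546.05 147.3  300.57] [-179.93    0.01  106.35]
[536.5  200.66 156.  ]
[12.3  -2.86  0.  ] -13.086193224465662
[24.23 99.57 -8.  ] -13.675390430319908
[ -26.62 -115.46    0.  ] -102.98070807828469
[ 93.76 -19.59   0.  ] -11.79975610881999
[-16.59 -86.81   0.  ] -100.82169612296366
tip pred [546.26 147.46 199.49] [[321.39 202.46]] [[380.58 208.28]] [[272.33 139.58]]
350 178
242 109
```

View pics/t9.png

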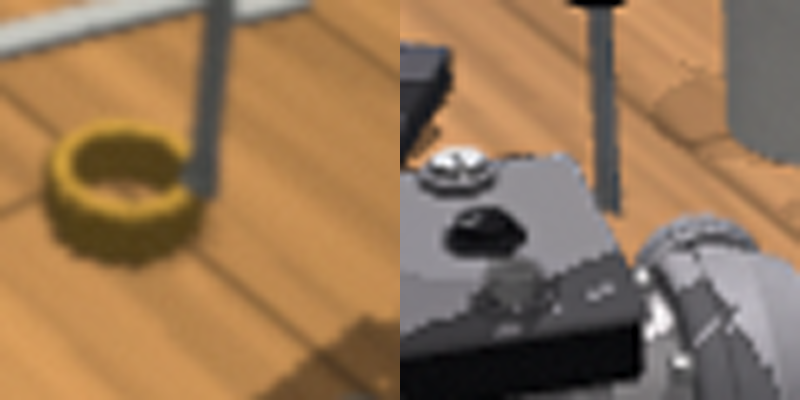

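```bash
python3 -m jog '[[0.1,0,0,0,0,-0.334],[0.18,0.017,0.03,0,0,-0.334],[0.215,0.017,0.06,0,0,-0.334],[0.215,0.017,0.09,0,0,-0.334],[0.215,0.017,0.11,0,0,-0.334],[0.215,0.017,0.118,0,0,-0.334],[0.215,0.017,0.118,0,0,-0.334],[0.215,0.017,0.118,0,0,-0.334],[0.215,0.017,0.118,0,0,-0.334],[0.215,0.017,0.118,0,0,-0.334]]' 0 80
cat > view.py <<'E'
import sys
from h import *
np.set_printoptions(precision=2,suppress=True)
k=sys.argv[1]
w=snap("wrist");a=snap("scene");b=snap("side")
s=r.sense();T=s["tool_pos"];print(T,s["tcp_rot"],s["ft_force"],s["wrist_torque"],s["finger_gap"],s["time"])
tip=T+[0,0,-101.6]
ims=[]
g=lambda i:np.clip(255*(i/255.)**.55,0,255).astype(np.uint8)
for n,c,h in(("w",w,25),("a",a,20),("b",b,20)):
    x,y=np.round(proj(c,[tip])[0]).astype(int)
    i=c["pixels"][y-h:y+h,x-h:x+h,::-1]
    f=260/(2*h);print(n,"origin",x-h,y-h,"scale",round(1/f,4),"pred",proj(c,[tip])[0])
    ims.append(g(cv2.resize(i,(260,260),interpolation=cv2.INTER_CUBIC)))
cv2.imwrite(f"pics/v{k}.png",np.hstack(ims))
import pickle;pickle.dump(dict(w=w,a=a,b=b,T=T),open(f"v{k}.pkl","wb"))
E
python3 view.py 10
```

```text
time: 8.9
tool_pos: [535.2, 201.0, 272.0]
tcp_rot: [180.0, 0.0, 166.3]
ft_force: [-0.3, -0.5, -2.2]
finger_gap: 28.0
[535.12 201.23 271.91] [179.99   0.01 166.46] [-0.63  0.15 -1.48] [-0.01  0.01  0.  ] 27.936251305436045 9.05
w origin 296 177 scale 0.1923 pred [320.73 201.94]
a origin 384 215 scale 0.1538 pred [404.32 235.32]
b origin 238 123 scale 0.1538 pred [258.05 143.14]
```

View pics/v10.png

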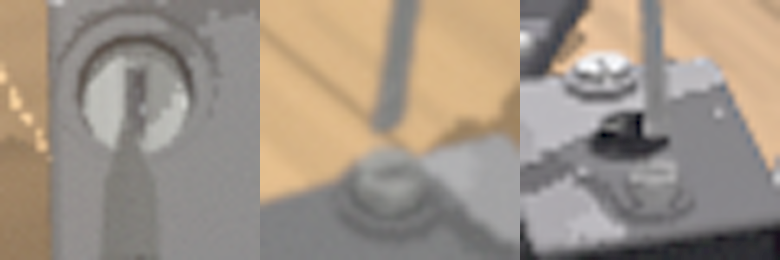

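```bash
cat > zoom.py <<'E'
import sys,pickle
from h import *
k=sys.argv[1];d=pickle.load(open(f"v{k}.pkl","rb"))
g=lambda i:np.clip(255*(i/255.)**.6,0,255).astype(np.uint8)
o=[]
for n,x,y in(("w",int(sys.argv[2]),int(sys.argv[3])),("a",int(sys.argv[4]),int(sys.argv[5])),("b",int(sys.argv[6]),int(sys.argv[7]))):
    h=13; o.append(g(cv2.resize(d[n]["pixels"][y-h:y+h,x-h:x+h,::-1],(260,260),interpolation=cv2.INTER_LANCZOS4)))
cv2.imwrite(f"pics/z{k}.png",np.hstack(o))
E
python3 zoom.py 10 321 196 402 242 260 148
```

```text
(no output)
```

View pics/z10.png

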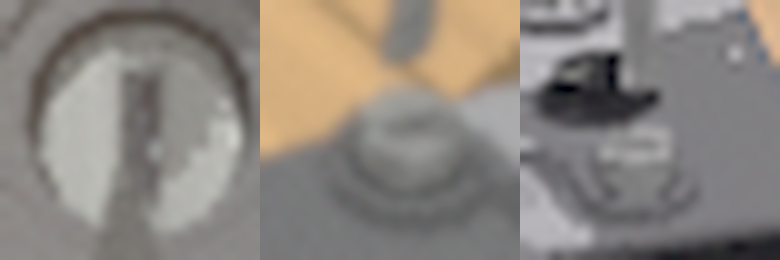

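Run:
```python
from h import *
import pickle
np.set_printoptions(precision=2,suppress=True)
d=pickle.load(open("v10.pkl","rb"));T=d["T"]
tip={"w":(321.0,201.8),"a":(403.5,235),"b":(259.2,144.7)}
scr={"w":(322,197),"a":(404,241),"b":(259,149.5)}
sl=np.radians(-13.3);ex=np.array([np.cos(sl),np.sin(sl)]);ey=np.array([-ex[1],ex[0]])
for n in "wab":
    for dz in(170.3,):
        t=plane(d[n],tip[n],dz);s=plane(d[n],scr[n],156);e=(s-t)[:2]
        print(n,"tip",t,"scr",s,"move world",e,"along slot",e@ex,"across",e@ey)
t=tri([(d["a"],tip["a"]),(d["b"],tip["b"])]);s=tri([(d["a"],scr["a"]),(d["b"],scr["b"])])
print(t,s,s[0]-t[0])
t=tri([(d[n],tip[n]) for n in "wab"]);s=tri([(d[n],scr[n])for n in "wab"]);print(t,s,s[0]-t[0])
```

```text
w tip [535.06 201.49 170.3 ] scr [535.4  202.35 156.  ] move world [0.34 0.86] along slot 0.1334394118383518 across 0.9145028875441003
a tip [535.71 199.81 170.3 ] scr [533.62 201.18 156.  ] move world [-2.1   1.37] along slot -2.3578044796830797 across 0.8512596364059122
b tip [534.03 192.77 170.3 ] scr [534.56 196.94 156.  ] move world [0.53 4.17] along slot -0.44364258017613206 across 4.178689558106918
(array([535.1 , 197.87, 168.13]), array([1.1, 1.1])) (array([534.4 , 200.07, 155.08]), array([1.5, 1.5])) [ -0.69   2.2  -13.05]
(array([535.77, 199.7 , 168.1 ]), array([1.6, 1.6, 1.7])) (array([535.16, 201.33, 155.22]), array([1.1, 1.7, 1.7])) [ -0.61   1.62 -12.89]
```

```bash
python3 -m jog '[[0.001,0.004,0.02,0,0,0],[0.001,0.004,0.038,0,0,0],[0.001,0.004,0.038,0,0,0],[0.001,0.004,0.038,0,0,0]]' 0 80
python3 view.py 11; python3 zoom.py 11 321 200 402 240 260 148
```

```text
time: 9.45
tool_pos: [534.8, 202.3, 261.8]
tcp_rot: [-180.0, -0.0, 166.6]
ft_force: [-0.7, -0.1, -1.4]
finger_gap: 27.9
[535.12 202.39 262.48] [179.99   0.02 166.56] [-0.52  0.07 -1.28] [-0.01 -0.01  0.04] 27.856166497356426 9.6
w origin 296 178 scale 0.1923 pred [320.74 202.78]
a origin 384 220 scale 0.1538 pred [404.15 239.69]
b origin 238 127 scale 0.1538 pred [258.09 146.62]
```

View pics/z11.png

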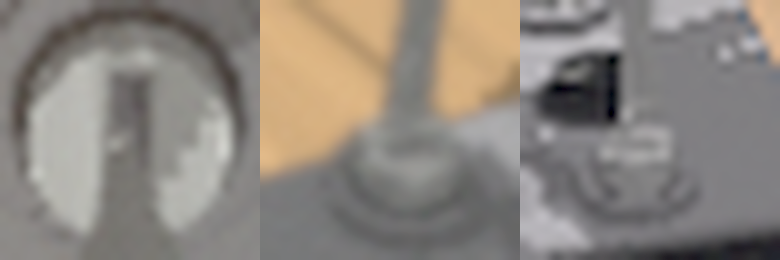

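View pics/v11.png

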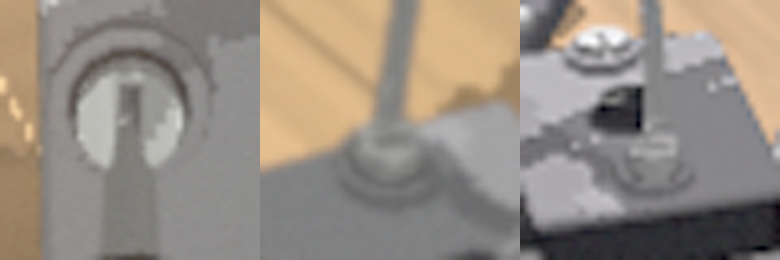

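Run:
```python
from h import *
import pickle
d=pickle.load(open("v11.pkl","rb"))["w"]["pixels"]
c=d[190:214,309:333,::-1].astype(float)
print(d[188:214,318:325].mean(2).round().astype(int))
c=np.clip((c-30)/(150-30),0,1)**.7*255
cv2.imwrite("pics/e11.png",cv2.resize(c.astype(np.uint8),(600,600),interpolation=cv2.INTER_NEAREST))
```

```text
[[ 33  31  35  34  34  28  30]
 [ 50  51  60  66  56  45  38]
 [ 66  72  75  83  82  75  72]
 [ 81  77  78  88  94  76  71]
 [116  99 103 120 133 109  89]
 [120 111 110 110 118 110 100]
 [115  77  73  75  72  84  98]
 [112  69  57  48  52  83  97]
 [114  70  60  46  53  85  98]
 [106  67  58  47  50  87 100]
 [107  66  58  55  54  86 100]
 [103  71  63  59  54  85 100]
 [100  86  85  66  54  87  99]
 [107 111  85  64  54  87  98]
 [ 97  71  68  65  61  88  97]
 [ 90  67  69  70  63  87  95]
 [ 87  67  69  69  72  91 105]
 [ 85  70  71  71  71  96 132]
 [ 77  67  70  70  72  88 131]
 [ 78  70  69  74  72  94 132]
 [ 74  69  72  72  68  77 127]
 [ 71  69  71  72  72  74  98]
 [ 68  68  69  71  71  71  74]
 [ 70  67  70  71  72  71  68]
 [ 69  70  69  72  72  72  73]
 [ 69  69  70  71  70  71  72]]
```

View pics/e11.png

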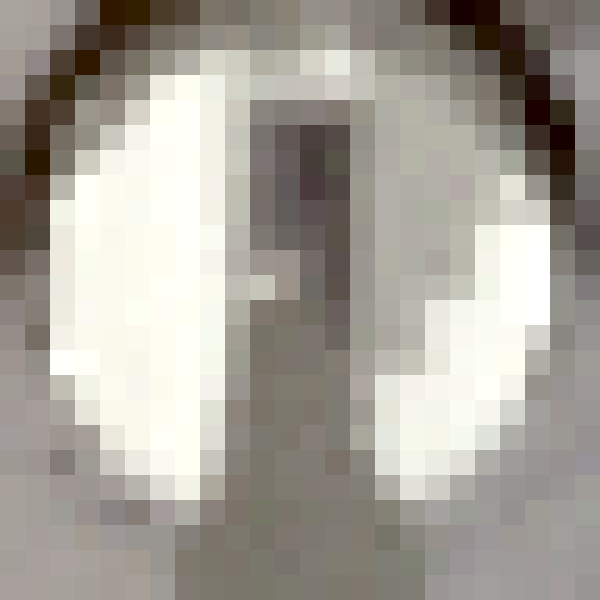

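Run:
```python
from h import *
import pickle
np.set_printoptions(precision=2,suppress=True)
D=pickle.load(open("v11.pkl","rb"));d=D["w"];T=D["T"]
y=np.radians(166.56);tx=np.array([np.cos(y),np.sin(y)]);ty=np.array([np.sin(y),-np.cos(y)])
for zs in(155.2,156.2):
  for zt in (160.9,160):
    S=plane(d,(321,194.0),zs)[:2];B=plane(d,(320.4,199.9),zt)[:2]
    print(zs,zt,"slot near end - blade near corner: tx",(S-B)@tx,"ty",(S-B)@ty)
for n,t,s in(("a",(404.2,239.5),(404,241.5)),("b",(258.5,146),(259,149.5))): pass
```

```text
155.2 160.9 slot near end - blade near corner: tx 3.537191643999242 ty 0.5111156182040761
155.2 160 slot near end - blade near corner: tx 3.823891508241028 ty 0.5123556695782573
156.2 160.9 slot near end - blade near corner: tx 3.8343478839166236 ty 0.510418803829311
156.2 160 slot near end - blade near corner: tx 4.12104774815841 ty 0.5116588552034921
```

```bash
python3 -m jog '[[0.008,0.002,0,0,0,0],[0.008,0.002,0.004,0,0,0],[0.008,0.002,0.008,0,0,0],[0.008,0.002,0.008,0,0,0],[0.008,0.002,0.008,0,0,0]]' 0 80
python3 view.py 12
python3 - <<'E'
from h import *
import pickle
d=pickle.load(open("v12.pkl","rb"))["w"]["pixels"]
c=d[190:214,309:333,::-1].astype(float)
c=np.clip((c-30)/(150-30),0,1)**.7*255
a=cv2.resize(c.astype(np.uint8),(480,480),interpolation=cv2.INTER_NEAREST)
cv2.imwrite("pics/e12.png",a)
E
```

```text
time: 10.1
tool_pos: [533.2, 203.3, 260.2]
tcp_rot: [-180.0, -0.0, 166.6]
ft_force: [-0.1, 0.1, -2.0]
finger_gap: 27.7
[533.21 203.28 260.31] [180.    -0.   166.57] [-0.2   0.37 -1.43] [-0.01 -0.05  0.04] 27.779881500396108 10.25
w origin 296 177 scale 0.1923 pred [320.56 202.22]
a origin 385 220 scale 0.1538 pred [405.17 240.46]
b origin 237 127 scale 0.1538 pred [257.23 147.5 ]
```

View pics/e12.png

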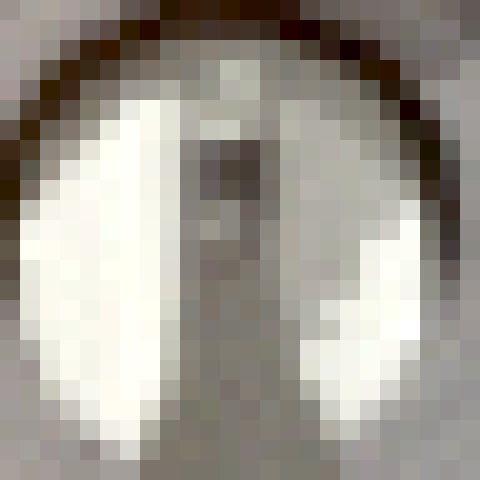

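View pics/v12.png

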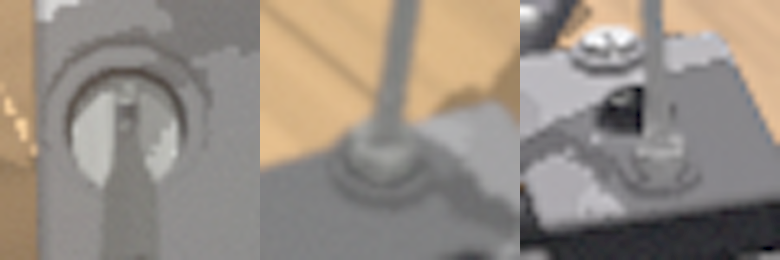

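```bash
python3 -m jog '[[0.001,0.001,0.006,0,0,0],[0.001,0.001,0.012,0,0,0],[0.001,0.001,0.018,0,0,0],[0.001,0.001,0.018,0,0,0],[0.001,0.001,0.018,0,0,0]]' 0 80
python3 view.py 13
python3 - <<'E'
from h import *
import pickle
d=pickle.load(open("v13.pkl","rb"))["w"]["pixels"]
c=d[190:214,309:333,::-1].astype(float)
c=np.clip((c-30)/(150-30),0,1)**.7*255
a=cv2.resize(c.astype(np.uint8),(480,480),interpolation=cv2.INTER_NEAREST)
cv2.imwrite("pics/e13.png",a)
E
```

```text
time: 10.75
tool_pos: [532.9, 203.3, 255.5]
tcp_rot: [-180.0, -0.0, 166.6]
ft_force: [-1.0, -1.4, -2.0]
finger_gap: 28.3
[532.96 203.4  255.65] [-179.97   -0.01  166.56] [-0.89 -1.66 -1.57] [-0.58  0.11  0.03] 27.95871163346603 10.9
w origin 296 177 scale 0.1923 pred [320.7  202.25]
a origin 385 222 scale 0.1538 pred [405.01 242.38]
b origin 237 129 scale 0.1538 pred [257.23 149.3 ]
```

View pics/e13.png

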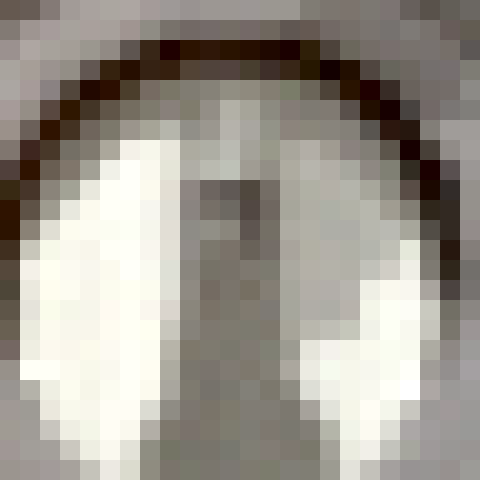

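View pics/v13.png

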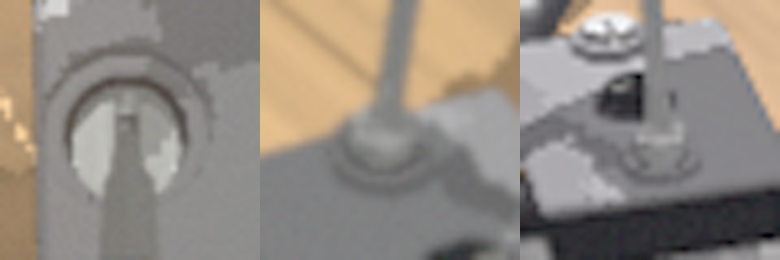

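The blade is in the slot mouth with no axial force. There is a slight sideways touch (Tx = -0.58), so I'll ease 0.4 mm in -y and continue down.

```bash
python3 -m jog '[[0,-0.002,0,0,0,0],[0,-0.002,0.004,0,0,0],[0,-0.002,0.008,0,0,0],[0,-0.002,0.008,0,0,0],[0,-0.002,0.008,0,0,0]]' 0 80
python3 -c "
from h import *
s=r.sense();print(s['tool_pos'],s['ft_force'],s['wrist_torque'])"
```

```text
time: 11.4
tool_pos: [533.0, 203.1, 253.8]
tcp_rot: [-180.0, 0.0, 166.6]
ft_force: [0.2, -2.1, -0.2]
finger_gap: 27.6
[532.95256198 203.0743887  253.82567538] [ 0.16109613 -2.09328936 -0.19463138] [-0.46274911  0.05231197 -0.03938754]
```

```bash
python3 -m jog '[[0,-0.004,0,0,0,0],[0,-0.004,0.003,0,0,0],[0,-0.004,0.003,0,0,0],[0,-0.004,0.003,0,0,0]]' 0 80
python3 view.py 14
```

```text
time: 11.8
tool_pos: [532.9, 202.4, 253.6]
tcp_rot: [180.0, 0.0, 166.6]
ft_force: [-0.6, -0.0, 3.3]
finger_gap: 28.0
[532.91 202.36 253.55] [179.96   0.04 166.57] [0.03 0.37 3.07] [0.19 0.03 0.01] 27.579995264590714 11.95
w origin 295 177 scale 0.1923 pred [320.41 202.04]
a origin 384 223 scale 0.1538 pred [404.49 242.91]
b origin 237 130 scale 0.1538 pred [257.45 150.29]
```

View pics/v14.png

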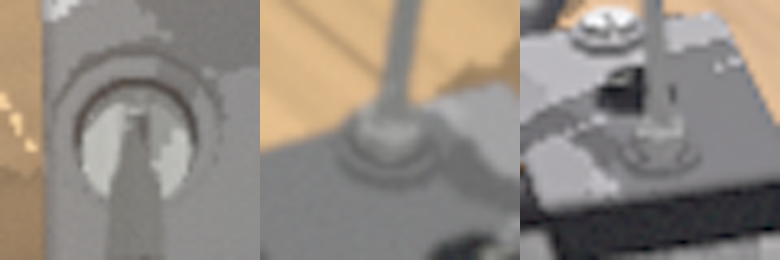

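```bash
python3 -m jog '[[0,0.001,0.004,0,0,0],[0,0.001,0.008,0,0,0],[0,0.001,0.008,0,0,0]]' 0 80
python3 -m jog '[[0,0,0.003,0,0,0],[0,0,0.003,0,0,0],[0,0,0.003,0,0,0]]' 0 80
python3 -c "
from h import *
s=r.sense();print(s['tool_pos'],s['ft_force'],s['wrist_torque'])"
```

```text
time: 12.25
tool_pos: [532.9, 202.4, 251.2]
tcp_rot: [180.0, 0.0, 166.6]
ft_force: [-0.3, 0.2, 5.2]
finger_gap: 27.6
time: 12.55
tool_pos: [532.9, 202.4, 250.6]
tcp_rot: [180.0, 0.0, 166.6]
ft_force: [-0.2, 0.3, 5.8]
finger_gap: 28.0
[532.91087944 202.4221599  250.56780236] [-0.21463605  0.25960249  5.78716875] [ 0.11136221  0.00364812 -0.01650734]
```

```bash
for i in 1 2; do python3 -m jog '[[0,0,0.003,0,0,0],[0,0,0.003,0,0,0],[0,0,0.003,0,0,0]]' 0 80 | grep -E 'tool_pos|force'; done
python3 -c "
from h import *
s=r.sense();print(s['tool_pos'],s['ft_force'],s['wrist_torque'])"
```

```text
tool_pos: [532.9, 202.4, 249.9]
ft_force: [-1.5, 0.5, 5.7]
tool_pos: [533.0, 202.4, 249.3]
ft_force: [-0.5, 0.6, 6.2]
[532.9515781  202.41382757 249.26801543] [-0.46776513  0.57659066  6.15723906] [0.00696549 0.04511656 0.0005371 ]
```

```bash
for i in 1 2; do python3 -m jog '[[0,0,0.003,0,0,0],[0,0,0.003,0,0,0],[0,0,0.003,0,0,0]]' 0 80 | grep -E 'tool_pos|force'; done
python3 -c "
from h import *
s=r.sense();print(s['tool_pos'],s['ft_force'],s['wrist_torque'])"
```

```text
tool_pos: [533.0, 202.4, 248.6]
ft_force: [-0.3, -0.5, 6.2]
tool_pos: [533.0, 202.4, 248.0]
ft_force: [-0.4, 0.2, 7.4]
[532.9959516  202.41405825 247.96133908] [-0.3750709   0.21071338  7.35683443] [-0.06971771  0.17150701  0.01697178]
```

```bash
for i in 1 2; do python3 -m jog '[[0,0,0.002,0,0,0],[0,0,0.002,0,0,0],[0,0,0.002,0,0,0]]' 0 80 | grep -E 'tool_pos|force'; done
python3 -c "
from h import *
s=r.sense();print(s['tool_pos'],s['ft_force'],s['wrist_torque'])"
```

```text
tool_pos: [533.0, 202.4, 247.6]
ft_force: [-0.2, -0.9, 7.3]
tool_pos: [533.1, 202.4, 247.1]
ft_force: [-0.0, 0.0, 7.6]
[533.08488514 202.40779115 247.1499099 ] [-3.58992606e-02  7.14159702e-03  7.61908561e+00] [-0.07306783  0.13849845 -0.04277364]
```

```bash
for i in 1 2; do python3 -m jog '[[0,0,0.002,0,0,0],[0,0,0.002,0,0,0],[0,0,0.002,0,0,0]]' 0 80 | grep -E 'tool_pos|force'; done
python3 -c "
from h import *
s=r.sense();print(s['tool_pos'],s['ft_force'],s['wrist_torque'])"
```

```text
tool_pos: [533.1, 202.4, 246.7]
ft_force: [-0.1, -0.5, 7.6]
tool_pos: [533.1, 202.4, 246.3]
ft_force: [-0.3, -0.3, 9.0]
[533.08875661 202.41695088 246.25377158] [-0.25963103 -0.27303398  9.03085388] [-0.12484682  0.27514366 -0.02797095]
```

```bash
for i in 1 2; do python3 -m jog '[[0,0,0.002,0,0,0],[0,0,0.002,0,0,0],[0,0,0.002,0,0,0]]' 0 80 | grep -E 'tool_pos|force'; done
python3 -c "
from h import *
s=r.sense();print(s['tool_pos'],s['ft_force'],s['wrist_torque'])"
```

```text
tool_pos: [533.1, 202.4, 245.9]
ft_force: [-0.2, 0.6, 9.4]
tool_pos: [533.1, 202.4, 245.4]
ft_force: [-1.0, 0.2, 8.6]
[533.13251557 202.4084949  245.4111704 ] [-0.96258043  0.18668386  8.62738001] [-0.10373822  0.29148295 -0.01019747]
```

```bash
python3 -m jog '[[0,0,0.002,0,0,0],[0,0,0.002,0,0,0],[0,0,0.002,0,0,0]]' 0 80 | grep -E 'tool_pos|force'; python3 -m jog '[[0,0,0.002,0,0,0],[0,0,0.002,0,0,0],[0,0,0.002,0,0,0]]' 0 80 | grep -E 'tool_pos|force'
python3 -c "
from h import *
s=r.sense();print(s['tool_pos'],s['ft_force'],s['wrist_torque'])"
```

```text
tool_pos: [533.1, 202.4, 245.0]
ft_force: [-1.8, -0.8, 9.3]
tool_pos: [533.2, 202.4, 244.5]
ft_force: [-2.2, 0.2, 11.1]
[533.18027377 202.39384875 244.52301082] [-2.18158919  0.15842158 11.05808911] [-0.15500553  0.35834221 -0.05590445]
```

```bash
python3 -m jog '[[0,0,0.002,0,0,0],[0,0,0.002,0,0,0],[0,0,0.002,0,0,0]]' 0 80 | grep -E 'tool_pos|force'
python3 view.py 15
```

```text
tool_pos: [533.2, 202.4, 244.2]
ft_force: [-1.6, -1.1, 9.9]
[533.2  202.4  244.18] [179.96   0.09 166.56] [-1.36 -0.86  9.86] [-0.19  0.37  0.02] 28.055123055431668 16.6
w origin 295 177 scale 0.1923 pred [320.44 201.94]
a origin 384 227 scale 0.1538 pred [403.78 246.85]
b origin 238 134 scale 0.1538 pred [257.81 153.84]
```

View pics/v15.png

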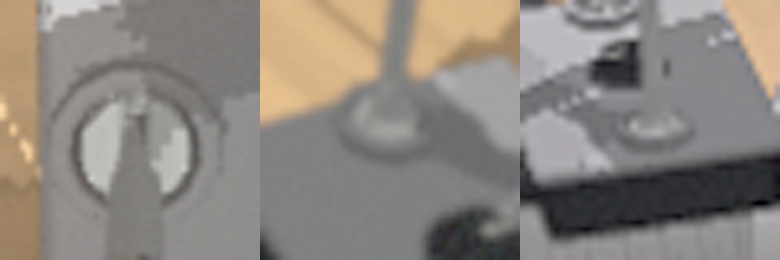

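```bash
python3 -m jog '[[0,0,0.002,0,0,0],[0,0,0.002,0,0,0],[0,0,0.002,0,0,0]]' 0 80 | grep -E 'tool_pos|force'
python3 -m jog '[[0,0,0.002,0,0,0],[0,0,0.002,0,0,0],[0,0,0.002,0,0,0]]' 0 80 | grep -E 'tool_pos|force'
python3 -c "
from h import *
s=r.sense();print(s['tool_pos'],s['ft_force'],s['wrist_torque'])"
```

```text
tool_pos: [533.3, 202.4, 244.0]
ft_force: [-1.6, -1.1, 12.4]
tool_pos: [533.4, 202.4, 244.0]
ft_force: [-2.7, -1.1, 14.2]
[533.42923197 202.4081827  243.96884559] [-2.67213776 -1.08492823 14.23277866] [-0.30004372  0.66600717 -0.06372557]
```

Stop felt: z holds at 244.0 while the force rises from 11 to about 15.7 N net. I'll relieve the sideways x load, then turn clockwise in stages, compensating for the roughly 1.7 mm offset between the tip and the tool axis.

```bash
python3 -m jog '[[0.003,0.001,0,0,0,0],[0.003,0.001,0,0,0,0],[0.003,0.001,0,0,0,0]]' 0 80 | grep -E 'tool_pos|force'
python3 -c "
from h import *
s=r.sense();print(s['tool_pos'],s['tcp_rot'],s['ft_force'],s['wrist_torque'])"
```

```text
tool_pos: [533.0, 202.7, 244.0]
ft_force: [-2.6, -2.2, 13.6]
[532.95770495 202.66351083 243.99175554] [1.79946244e+02 1.73371073e-01 1.66553924e+02] [-2.58062667 -2.18058145 13.61267699] [-0.48238111  0.40113762  0.00164941]
```

```bash
python3 -m jog '[[0.003,-0.003,0,0,0,0],[0.003,-0.003,0,0,0,0],[0.003,-0.003,0,0,0,0]]' 0 80 | grep -E 'tool_pos|force'
python3 -c "
from h import *
s=r.sense();print(s['tool_pos'],s['tcp_rot'],s['ft_force'],s['wrist_torque'])"
```

```text
tool_pos: [532.4, 202.4, 244.0]
ft_force: [1.0, -0.1, 12.6]
[532.41017581 202.44495922 244.04825649] [179.8925313    0.21511369 166.5606808 ] [ 1.02354127 -0.11250157 12.60793634] [-0.14699096 -0.06740355 -0.00265669]
```

```bash
python3 -m jog '[[0,0.001,0.001,0,0,0.03],[0,0.0015,0.001,0,0,0.06],[0,0.002,0.001,0,0,0.09],[-0.0005,0.0025,0.001,0,0,0.12],[-0.0007,0.003,0.001,0,0,0.15],[-0.0007,0.003,0.001,0,0,0.15],[-0.0007,0.003,0.001,0,0,0.15]]' 0 80 | grep -E 'tool_pos|force|rot'
python3 -c "
from h import *
s=r.sense();print(s['tool_pos'],s['tcp_rot'],s['ft_force'],s['wrist_torque'])"
```

```text
tool_pos: [532.9, 203.3, 244.0]
tcp_rot: [179.8, 0.1, 139.6]
ft_force: [1.3, 0.0, 13.0]
[532.87655685 203.28207078 243.98275848] [1.79781816e+02 1.48911360e-01 1.39552340e+02] [ 1.26384309  0.03804105 12.97539962] [-0.02233339 -0.12267791  0.08565269]
```

```bash
python3 -m jog '[[0,0.001,0,0,0,0.03],[0,0.0015,0,0,0,0.06],[0,0.002,0,0,0,0.09],[-0.0005,0.0025,0,0,0,0.12],[-0.0008,0.003,0,0,0,0.15],[-0.0009,0.0034,0,0,0,0.167],[-0.0009,0.0034,0,0,0,0.167],[-0.0009,0.0034,0,0,0,0.167]]' 0 80 | grep -E 'tool_pos|force|rot'
python3 view.py 16
```

```text
tool_pos: [533.7, 203.8, 244.0]
tcp_rot: [179.7, 0.0, 109.5]
ft_force: [1.2, 0.0, 12.7]
[533.7  203.84 244.02] [179.72   0.02 109.51] [ 0.11  0.49 11.79] [ 0.1  -0.23  0.02] 27.906706153576817 19.45
w origin 295 177 scale 0.1923 pred [320.13 202.05]
a origin 384 227 scale 0.1538 pred [404.11 247.49]
b origin 238 134 scale 0.1538 pred [257.74 153.6 ]
```

View pics/v16.png

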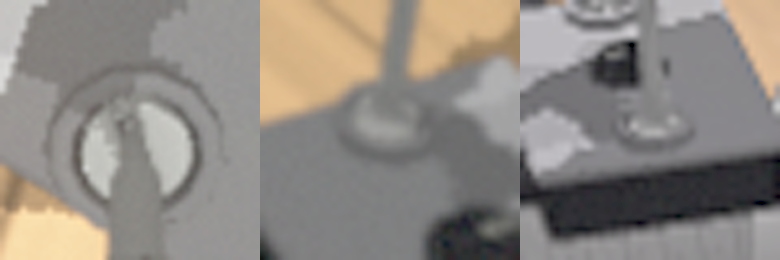

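```bash
python3 -m jog '[[0,0.001,0.001,0,0,0.03],[0,0.0015,0.001,0,0,0.06],[0,0.002,0.001,0,0,0.09],[-0.0005,0.0025,0.001,0,0,0.12],[-0.0008,0.003,0.001,0,0,0.15],[-0.001,0.0036,0.001,0,0,0.18],[-0.001,0.0037,0.001,0,0,0.185],[-0.001,0.0037,0.001,0,0,0.185],[-0.001,0.0037,0.001,0,0,0.185]]' 0 80 | grep -E 'tool_pos|force|rot'
python3 -c "
from h import *
s=r.sense();print(s['tool_pos'],s['tcp_rot'],s['ft_force'],s['wrist_torque'])"
```

```text
tool_pos: [534.8, 203.9, 244.0]
tcp_rot: [179.7, -0.1, 76.2]
ft_force: [-0.0, -0.6, 13.8]
[534.80842613 203.86632099 243.97772032] [ 1.79731243e+02 -1.42075032e-01  7.62022728e+01] [-0.01392423 -0.60923644 13.80590796] [ 0.03278578 -0.32500199  0.08271065]
```

```bash
python3 -m jog '[[0,0.0003,0,0,0,0.015],[0,0.0006,0,0,0,0.03],[0,0.0006,0,0,0,0.03]]' 0 80 | grep -E 'tool_pos|force|rot'
python3 view.py 17
```

```text
tool_pos: [535.0, 203.8, 244.0]
tcp_rot: [179.7, -0.2, 70.7]
ft_force: [0.9, -0.3, 13.4]
[534.98 203.79 243.98] [179.74  -0.17  70.8 ] [ 0.65 -0.3  14.21] [-0.01 -0.26  0.03] 27.80033730089341 20.8
w origin 295 177 scale 0.1923 pred [320.26 202.35]
a origin 384 228 scale 0.1538 pred [403.56 247.78]
b origin 238 133 scale 0.1538 pred [258.25 153.49]
```

View pics/v17.png

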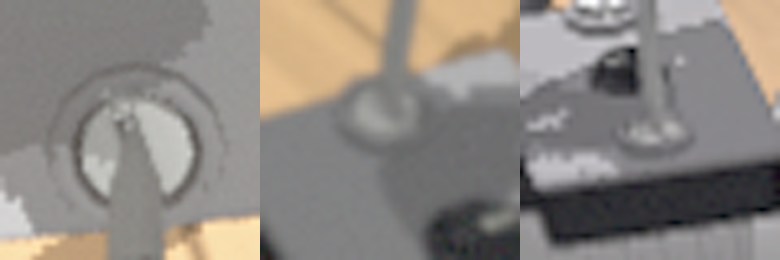

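```bash
python3 -m jog '[[0,0.0003,0,0,0,0.01],[0,0.0003,0,0,0,0.02],[0,0.0003,0,0,0,0.02]]' 0 80 | grep -E 'force|rot'
python3 -c "
from h import *
s=r.sense();print(s['tool_pos'],s['tcp_rot'],s['ft_force'],s['wrist_torque'])"
```

```text
tcp_rot: [179.8, -0.2, 67.1]
ft_force: [0.6, 0.0, 14.0]
[535.04982361 203.78537894 243.9787866 ] [179.75399062  -0.18308593  67.1392597 ] [6.29169846e-01 7.20868423e-03 1.39685680e+01] [-0.06585559 -0.21685086  0.03507606]
```

```bash
python3 -m jog '[[0,0.0003,0,0,0,0.008],[0,0.0003,0,0,0,0.015],[0,0.0003,0,0,0,0.015]]' 0 80 | grep -E 'force|rot'
python3 view.py 18;  python3 zoom.py 18 320 199 402 246 258 156
```

```text
tcp_rot: [179.8, -0.2, 64.5]
ft_force: [1.2, -0.3, 13.3]
[535.13 203.75 243.98] [179.76  -0.19  64.5 ] [ 1.77  0.36 13.93] [-0.02 -0.32  0.01] 27.86890940154882 21.55
w origin 295 177 scale 0.1923 pred [320.27 202.35]
a origin 383 228 scale 0.1538 pred [403.47 247.8 ]
b origin 238 133 scale 0.1538 pred [258.32 153.48]
```

View pics/z18.png

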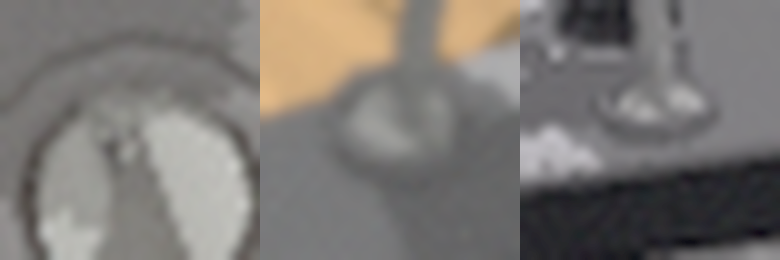

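Run:
```python
from h import *
import pickle
d=pickle.load(open("v18.pkl","rb"))["w"]["pixels"]
c=d[189:215,307:333,::-1].astype(float)
c=np.clip((c-30)/(170-30),0,1)**.7*255
cv2.imwrite("pics/e18.png",cv2.resize(c.astype(np.uint8),(572,572),interpolation=cv2.INTER_NEAREST))
```

View pics/e18.png

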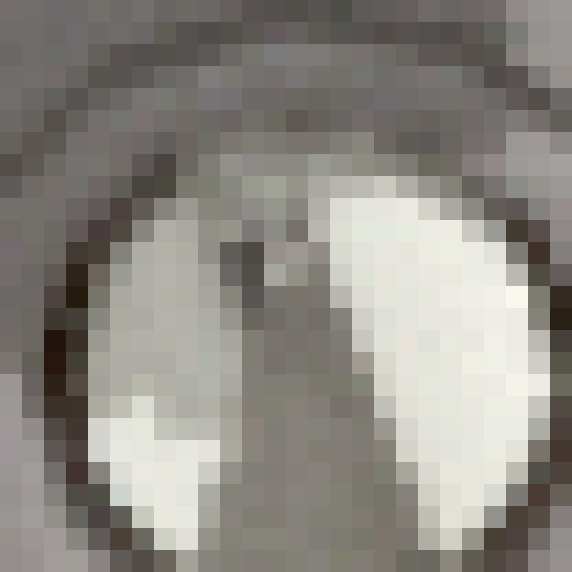

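```bash
python3 -m jog '[[0,0.0003,0,0,0,0.007],[0,0.0003,0,0,0,0.013],[0,0.0003,0,0,0,0.013]]' 0 80 | grep -E 'force|rot'
python3 -c "
from h import *
for i in range(3):
  s=r.sense();print(s['tcp_rot'],s['ft_force'],s['wrist_torque']); r.snapshot('side')"
```

```text
tcp_rot: [179.8, -0.2, 62.1]
ft_force: [1.6, -0.4, 13.7]
[179.76583317  -0.20041477  62.12177429] [ 1.59627673 -0.44721894 13.73885614] [-0.03688169 -0.30865061  0.04813403]
[179.76579544  -0.20524519  62.15126469] [ 1.15899741  0.84088319 12.9820287 ] [-0.02769442 -0.32066614  0.045372  ]
[179.76763314  -0.20247428  62.15835338] [ 1.81481045 -0.15491409 14.35338028] [-0.00238872 -0.26292358  0.03415682]
```

```bash
python3 view.py 19 >/dev/null
python3 - <<'E'
from h import *
import pickle
o=[]
for k in (17,18,19):
    d=pickle.load(open(f"v{k}.pkl","rb"))["w"]["pixels"]
    c=d[189:215,307:333,::-1].astype(float)
    c=np.clip((c-30)/(170-30),0,1)**.7*255
    o.append(cv2.resize(c.astype(np.uint8),(260,260),interpolation=cv2.INTER_CUBIC))
cv2.imwrite("pics/e19.png",np.hstack(o))
E
```

```text
(no output)
```

View pics/e19.png

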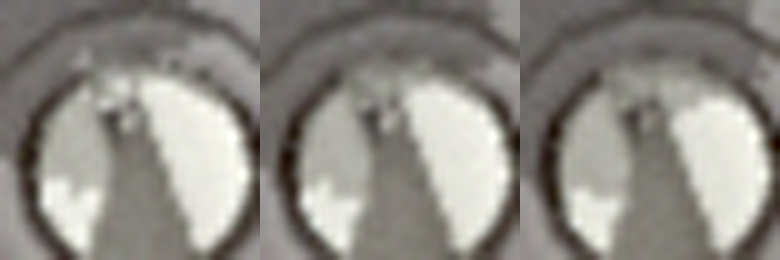

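```bash
python3 -m jog '[[0,0.0003,0,0,0,0.007],[0,0.0003,0,0,0,0.015],[0,0.0003,0,0,0,0.015]]' 0 80 | grep -E 'force|rot'
python3 -c "
from h import *
for i in range(3):
  s=r.sense();print(s['tcp_rot'],s['ft_force'],s['wrist_torque']); r.snapshot('side')"
```

```text
tcp_rot: [179.8, -0.2, 59.4]
ft_force: [1.9, 0.8, 14.0]
[179.77408507  -0.21498225  59.4068369 ] [ 1.93885553  0.80810775 13.9637999 ] [-0.01442534 -0.32225844  0.10361284]
[179.7765124   -0.21446019  59.44986227] [ 0.39395103  0.17514767 12.68823331] [ 0.00841325 -0.30619566  0.02159999]
[179.77786712  -0.21164703  59.45931279] [ 0.63357723  0.04227476 13.89798675] [ 0.03041727 -0.38241409  0.07821433]
```

I'll test the lock by easing up 3 mm. If it is locked, the head stops following after 2 mm and the axial force vanishes.

```bash
python3 -m jog '[[0,0,-0.004,0,0,0],[0,0,-0.006,0,0,0],[0,0,-0.006,0,0,0]]' 0 80 | grep -E 'force|pos'
python3 -m jog '[[0,0,-0.003,0,0,0],[0,0,-0.006,0,0,0],[0,0,-0.006,0,0,0]]' 0 80 | grep -E 'force|pos'
python3 -c "
from h import *
for i in range(2):
  s=r.sense();print(s['tool_pos'],s['ft_force'],s['wrist_torque']); r.snapshot('side')"
```

```text
tool_pos: [535.1, 203.5, 244.8]
ft_force: [2.1, 0.8, 9.2]
tool_pos: [535.0, 203.5, 246.1]
ft_force: [2.2, -0.3, 10.0]
[535.02677241 203.50286464 246.1180881 ] [ 2.23176009 -0.26654342 10.01158716] [ 0.02068582 -0.55267465  0.05754969]
[535.00966834 203.50648752 246.04824962] [ 1.89402824  0.6862347  10.5548891 ] [-0.02882154 -0.64148457  0.01668564]
```

```bash
python3 -m jog '[[0,0,-0.002,0,0,0],[0,0,-0.004,0,0,0],[0,0,-0.004,0,0,0],[0,0,-0.004,0,0,0]]' 0 80 | grep -E 'force|pos'
python3 -c "
from h import *
for i in range(2):
  s=r.sense();print(s['tool_pos'],s['ft_force'],s['wrist_torque']); r.snapshot('side')"
```

```text
tool_pos: [534.9, 203.4, 246.6]
ft_force: [2.2, -0.5, 7.6]
[534.8807377  203.41225037 246.55998026] [ 2.17929419 -0.45589214  7.6161027 ] [ 0.00922629 -0.7094495  -0.02612106]
[534.86522856 203.4313397  246.56882409] [2.12380224 0.1302277  7.1925692 ] [-0.00673399 -0.68103498  0.05537027]
```

```bash
python3 -m jog '[[0,0,-0.003,0,0,0],[0,0,-0.006,0,0,0],[0,0,-0.006,0,0,0],[0,0,-0.006,0,0,0]]' 0 80 | grep -E 'force|pos'
python3 -c "
from h import *
for i in range(2):
  s=r.sense();print(s['tool_pos'],s['ft_force'],s['wrist_torque']); r.snapshot('side')"
```

```text
tool_pos: [534.2, 203.2, 246.9]
ft_force: [5.3, -0.6, 2.6]
[534.2214528  203.20001057 246.88875066] [ 5.34419387 -0.63738493  2.63254025] [-4.41115736e-02 -1.46164283e+00 -6.93158488e-04]
[534.21166574 203.21710592 246.87488211] [ 5.83967117 -0.28160813  2.39921103] [-0.11005215 -1.44178481  0.00916907]
```

The head stopped following about 2.5 mm up and the force is falling away, so it has locked. The sideways +x load comes from my pressed-state correction, so I'll undo that (+1.3 mm x) before withdrawing.

```bash
python3 -m jog '[[0.0013,0.0022,0,0,0,0],[0.0026,0.0045,0,0,0,0],[0.0026,0.0045,0,0,0,0],[0.0026,0.0045,-0.002,0,0,0],[0.0026,0.0045,-0.003,0,0,0],[0.0026,0.0045,-0.003,0,0,0]]' 0 80 | grep -E 'force|pos'
python3 -c "
from h import *
for i in range(2):
  s=r.sense();print(s['tool_pos'],s['ft_force'],s['wrist_torque']); r.snapshot('side')"
```

```text
tool_pos: [534.7, 203.3, 247.0]
ft_force: [3.6, 0.3, -0.3]
[534.71867795 203.25398848 247.0498749 ] [ 3.58031454  0.28899998 -0.30583546] [-0.01202802 -1.1236442   0.02027163]
[534.7178516  203.27615216 247.07058345] [ 4.70725935  0.36395716 -1.38379742] [ 0.02119618 -1.07299418  0.040676  ]
```

```bash
python3 -m jog '[[0.0013,0.0022,0,0,0,0],[0.0026,0.0045,0,0,0,0],[0.0041,0.0069,0,0,0,0],[0.0041,0.0069,0,0,0,0],[0.0041,0.0069,0,0,0,0]]' 0 80 | grep -E 'force|pos'
python3 -c "
from h import *
for i in range(2):
  s=r.sense();print(s['tool_pos'],s['ft_force'],s['wrist_torque']); r.snapshot('side')"
```

```text
tool_pos: [536.3, 203.5, 247.2]
ft_force: [-0.9, 1.0, -0.1]
[536.32439889 203.45088659 247.15864312] [-0.87869904  1.03752633 -0.11246241] [0.32585786 0.28507559 0.02995885]
[536.38511994 203.42320159 247.17319782] [-1.59111737  0.39402975 -0.5384994 ] [0.30516802 0.33719381 0.01653718]
```

```bash
python3 -m jog '[[0,0,-0.006,0,0,0],[0,0,-0.012,0,0,0],[0,0,-0.024,0,0,0],[0,0,-0.06,0,0,0],[0,0,-0.1,0,0,0],[0,0,-0.1,0,0,0]]' 0 80 | grep -E 'force|pos'
python3 - <<'E'
from h import *
w=snap("wrist","w20");a=snap("scene")["pixels"][225:310,370:480,::-1];b=snap("side")["pixels"][115:200,215:325,::-1]
g=lambda i:np.clip(255*(i/255.)**.6,0,255).astype(np.uint8)
cv2.imwrite("pics/c20.png",g(np.hstack([cv2.resize(i,(400,310),interpolation=cv2.INTER_CUBIC) for i in(a,b)])))
print(r.sense()["tool_pos"],r.sense()["ft_force"])
E
```

```text
tool_pos: [538.0, 203.6, 275.4]
ft_force: [0.8, -0.2, -1.1]
[537.04144082 203.35658058 272.75717429] [-0.01105156 -0.68510267 -1.58537737]
```

View pics/c20.png

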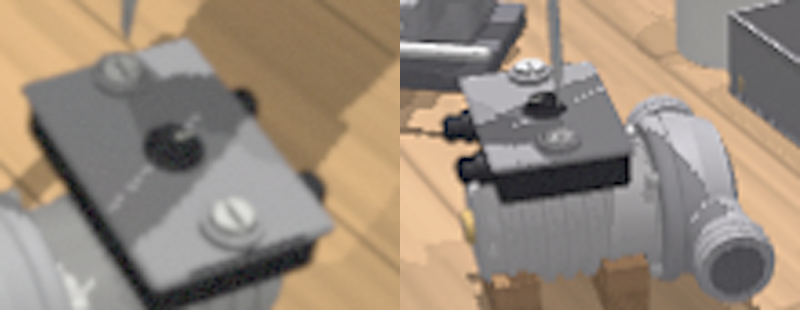

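View pics/w20.png

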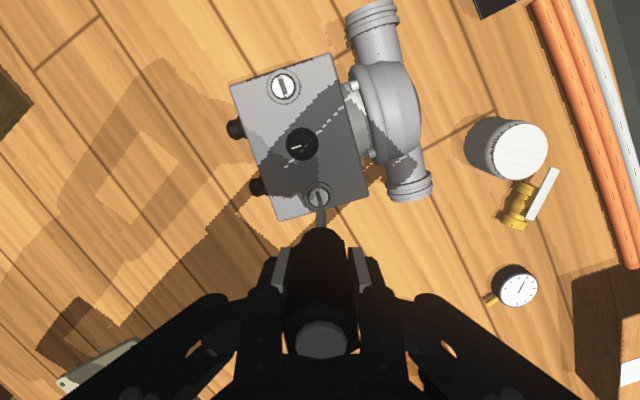

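Run:
```python
from h import *
a=cv2.imread("pics/w20.png")
g=lambda i:np.clip(255*(i/255.)**.55,0,255).astype(np.uint8)
f=lambda x,y:g(cv2.resize(a[y-18:y+18,x-18:x+18],(390,390),interpolation=cv2.INTER_CUBIC))
cv2.imwrite("pics/c20w.png",np.hstack([f(318,195),f(283,87)]))
```

```text
(no output)
```

View pics/c20w.png

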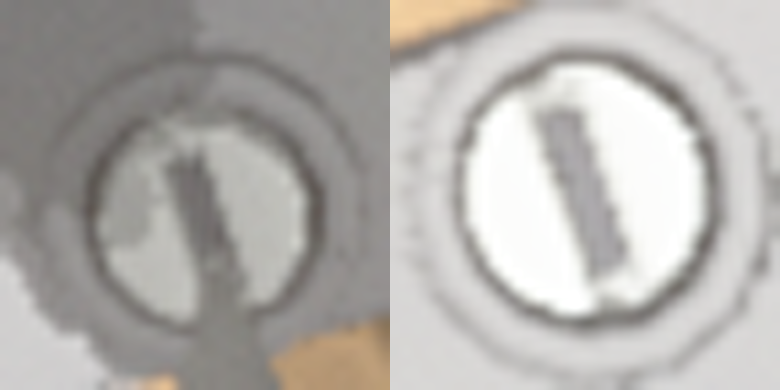

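Locked: both slots are parallel (about 16-18° in w20) and the head sits down in its collar. Next is the return to the block at the original grasp pose.

```bash
python3 -m jog '[[0,0,-0.1,0,0,0],[-0.15,0.08,-0.12,0,0,-0.05],[-0.33,0.18,-0.12,0,0,-0.1],[-0.5,0.275,-0.12,0,0,-0.15],[-0.67,0.37,-0.12,0,0,-0.2],[-0.8,0.44,-0.12,0,0,-0.245],[-0.862,0.475,-0.12,0,0,-0.29],[-0.862,0.475,-0.12,0,0,-0.336],[-0.862,0.475,-0.12,0,0,-0.336]]' 0 80
python3 - <<'E'
from h import *
s=r.sense();p=s["tool_pos"];y=np.radians(s["tcp_rot"][2]);t=np.array([521.8,-288.4,300])-p
print(p,s["tcp_rot"],s["ft_force"]);print((t@[np.cos(y),np.sin(y),0])/250,(t@[np.sin(y),-np.cos(y),0])/250,-t[2]/250)
E
```

```text
time: 27.25
tool_pos: [529.3, -43.8, 301.9]
tcp_rot: [-180.0, -0.0, 120.1]
ft_force: [0.1, -0.4, -2.3]
finger_gap: 27.8
[529.34158496 -43.79026492 301.93977502] [-1.79957461e+02 -3.49410984e-02  1.20146051e+02] [ 0.12483433 -0.42752656 -2.34600284]
-0.8309534532826768 -0.517464130629485 0.0077591000821673785
```

```bash
python3 -m jog '[[-0.15,-0.094,0,0,0,0.001],[-0.31,-0.193,0,0,0,0.002],[-0.47,-0.293,0,0,0,0.002],[-0.63,-0.392,0,0,0,0.002],[-0.76,-0.473,0,0,0,0.002],[-0.831,-0.517,0,0,0,0.002],[-0.831,-0.517,0,0,0,0.002],[-0.831,-0.517,0,0,0,0.002],[-0.831,-0.517,0,0,0,0.002]]' 0 80
python3 - <<'E'
from h import *
w=snap("wrist","w21");a=snap("scene","sc21");b=snap("side","sd21")
s=r.sense();T=s["tool_pos"];print(T,s["tcp_rot"],s["ft_force"])
for z in (-101.6,-30): print([proj(c,[T+[0,0,z]])[0].round(1) for c in(w,a,b)])
g=lambda i:np.clip(255*(i/255.)**.6,0,255).astype(np.uint8)
i1=a["pixels"][70:170,215:315,::-1];i2=b["pixels"][210:330,330:450,::-1]
cv2.imwrite("pics/c21.png",g(np.hstack([cv2.resize(i,(400,400),interpolation=cv2.INTER_CUBIC) for i in(i1,i2)])))
E
```

```text
time: 28.15
tool_pos: [521.5, -286.1, 302.3]
tcp_rot: [180.0, -0.0, 119.6]
ft_force: [-0.1, 0.7, -0.3]
finger_gap: 27.8
[ 521.73112672 -286.02138394  302.72802771] [1.79986268e+02 6.02934314e-03 1.19672822e+02] [ 0.41416422 -0.07713154 -1.82109665]
[array([320.9, 202.4]), array([267.8, 106.6]), array([385. , 251.8])]
[array([321.1, 237.9]), array([266. ,  78.3]), array([389.2, 213.5])]
```

View pics/w21.png

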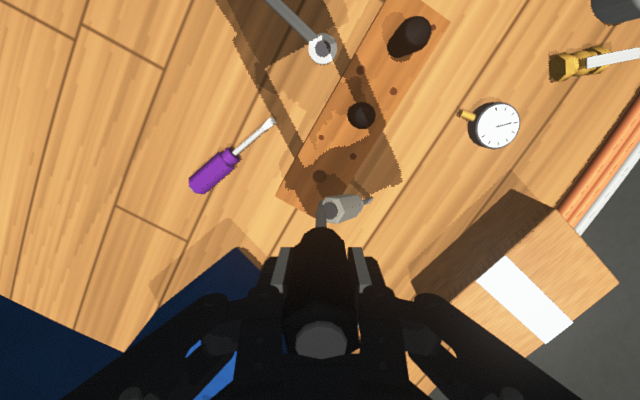

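View pics/c21.png

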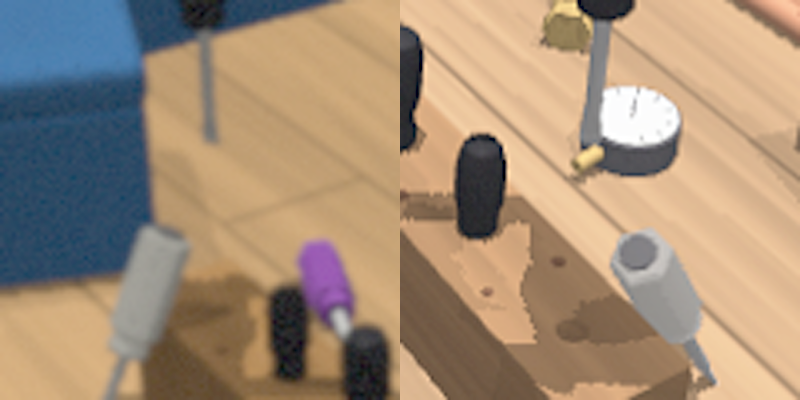

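Run:
```python
from h import *
np.set_printoptions(precision=1,suppress=True)
w=snap("wrist");a=snap("scene");b=snap("side")
print("hole",plane(w,(320,177),84),plane(b,(381.6,309),84))
print("wcap",tri([(a,(256.3,128.8)),(b,(401.4,285))]),tri([(a,(256.3,128.8)),(b,(401.4,285)),(w,(330,210))]))
print("tip",tri([(a,(215+209*.25,70+140*.25)),(b,(330+.3*190,210+.3*145))]))
print(proj(w,[[523.5,-289,84],[523,-289.5,84],[521.8,-288.4,8]]),proj(b,[[523,-289.5,84]]))
i=w["pixels"][150:235,275:395,::-1]
g=lambda i:np.clip(255*(i/255.)**.55,0,255).astype(np.uint8)
cv2.imwrite("pics/h21.png",g(cv2.resize(i,(720,510),interpolation=cv2.INTER_CUBIC)))
print(r.sense()["tool_pos"])
```

```text
hole [ 524.  -291.5   84. ] [ 521.5 -293.9   84. ]
wcap (array([ 545.1, -307.9,  138.3]), array([0.3, 0.3])) (array([ 545.3, -307.3,  138.2]), array([0.6, 0.3, 0.6]))
tip (array([ 520.4, -291.9,  202.4]), array([0.5, 0.5]))
[[320.7 175.1]
 [320.1 175.2]
 [319.9 162.4]] [[380.7 307. ]]
[ 521.6 -286.5  302.7]
```

View pics/h21.png

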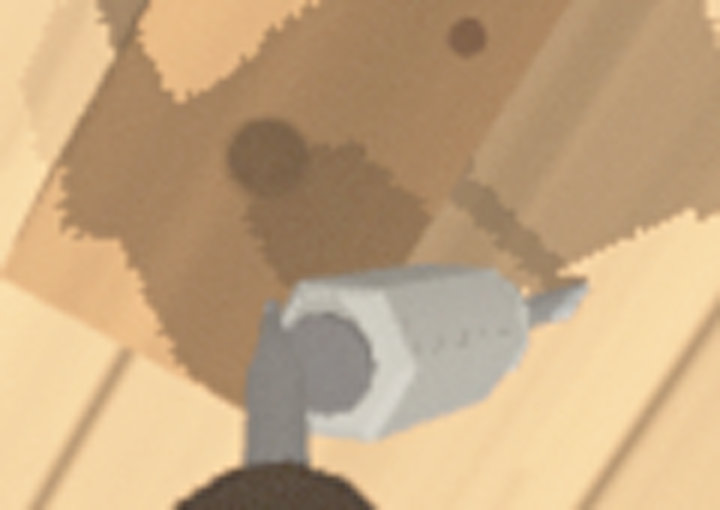

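```bash
python3 -m jog '[[-0.002,-0.005,0.1,0,0,0],[-0.002,-0.005,0.22,0,0,0],[-0.002,-0.005,0.34,0,0,0],[-0.002,-0.005,0.42,0,0,0],[-0.002,-0.005,0.42,0,0,0],[-0.002,-0.005,0.42,0,0,0]]' 0 80
python3 view.py 22
```

```text
time: 29.05
tool_pos: [520.6, -288.0, 198.0]
tcp_rot: [-180.0, -0.0, 119.6]
ft_force: [-1.2, -0.4, -0.4]
finger_gap: 28.0
[ 521.62 -288.79  199.85] [179.91   0.18 119.59] [ 0.25 -0.7  -1.08] [ 0.01 -0.01 -0.04] 27.469841821419365 29.2
w origin 296 179 scale 0.1923 pred [321.26 204.16]
a origin 250 123 scale 0.1538 pred [269.71 143.37]
b origin 361 281 scale 0.1538 pred [380.51 300.95]
```

View pics/v22.png

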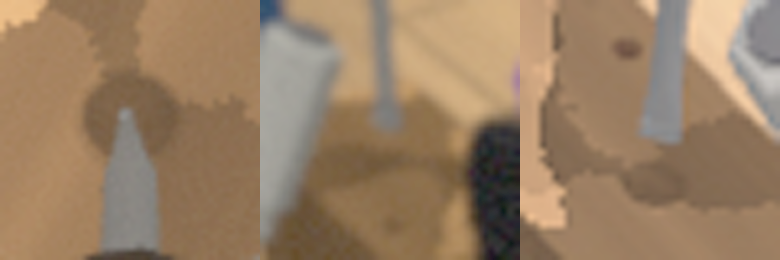

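```bash
python3 -m jog '[[0.001,-0.001,0.04,0,0,0],[0.001,-0.001,0.08,0,0,0],[0.001,-0.001,0.12,0,0,0],[0.001,-0.001,0.12,0,0,0],[0.001,-0.001,0.12,0,0,0]]' 0 80
python3 view.py 23
```

```text
time: 29.7
tool_pos: [519.8, -287.8, 166.7]
tcp_rot: [-180.0, -0.1, 119.6]
ft_force: [-0.1, -0.2, -1.7]
finger_gap: 27.7
[ 520.5  -288.28  168.05] [179.98   0.04 119.59] [ 0.86 -0.65 -1.58] [0.02 0.02 0.02] 27.974985784977715 29.85
w origin 296 179 scale 0.1923 pred [321.23 203.61]
a origin 251 134 scale 0.1538 pred [270.91 154.11]
b origin 358 294 scale 0.1538 pred [378.24 314.45]
```

View pics/v23.png

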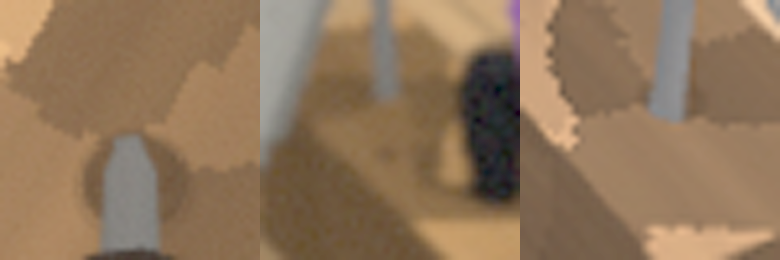

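```bash
python3 -m jog '[[0,0,0.04,0,0,0],[0,0,0.08,0,0,0],[0,0,0.12,0,0,0],[0,0,0.16,0,0,0],[0,0,0.2,0,0,0],[0,0,0.208,0,0,0],[0,0,0.208,0,0,0],[0,0,0.208,0,0,0]]' 0 80
python3 view.py 24
```

```text
time: 30.65
tool_pos: [520.5, -288.3, 116.0]
tcp_rot: [180.0, 0.0, 119.6]
ft_force: [-0.1, 0.3, -1.5]
finger_gap: 27.7
[ 520.67 -288.38  116.31] [179.97   0.07 119.59] [-0.5  -0.26 -0.98] [ 0.01  0.02 -0.03] 27.685612047786893 30.8
w origin 296 177 scale 0.1923 pred [320.78 202.38]
a origin 252 151 scale 0.1538 pred [271.95 170.96]
b origin 356 315 scale 0.1538 pred [375.97 335.02]
```

View pics/v24.png

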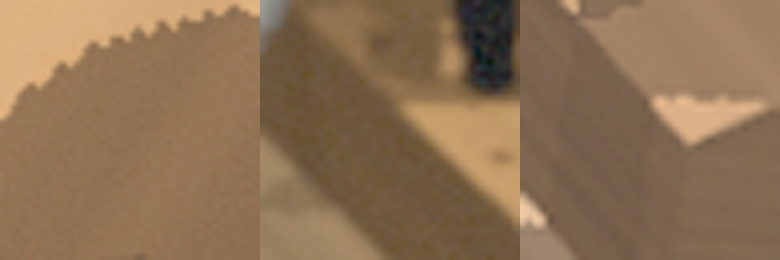

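Free of contact so far. About 6 mm remain, in small steps.

```bash
python3 -m jog '[[0,0,0.01,0,0,0],[0,0,0.02,0,0,0],[0,0,0.02,0,0,0],[0,0,0.02,0,0,0]]' 0 80
python3 -m jog '[[0,0,0.003,0,0,0],[0,0,0.005,0,0,0],[0,0,0.005,0,0,0],[0,0,0.005,0,0,0]]' 0 80
python3 -c "
from h import *
s=r.sense();print(s['tool_pos'],s['ft_force'],s['wrist_torque'])"
```

```text
time: 31.2
tool_pos: [520.1, -288.0, 110.3]
tcp_rot: [-180.0, -0.0, 119.6]
ft_force: [-0.8, -0.2, -1.4]
finger_gap: 27.8
time: 31.6
tool_pos: [520.4, -288.2, 109.8]
tcp_rot: [180.0, 0.0, 119.6]
ft_force: [-1.0, 0.5, 3.3]
finger_gap: 28.4
[ 520.39857637 -288.19117657  109.77795291] [-1.03905212  0.49280032  3.26530601] [0.14944739 0.32254332 0.02711174]
```

```bash
python3 -m jog '[[0,0,0,0,0,0],[0,0,0,0,0,0],[0,0,0,0,0,0],[0,0,0,0,0,0],[0,0,0,0,0,0]]' 0.6 20
python3 -m jog '[[0,0,-0.04,0,0,0],[0,0,-0.1,0,0,0],[0,0,-0.2,0,0,0],[0,0,-0.36,0,0,0],[0,0,-0.54,0,0,0],[0,0,-0.7,0,0,0],[0,0,-0.8,0,0,0],[0,0,-0.8,0,0,0]]' 0.6 20
python3 - <<'E'
from h import *
w=snap("wrist","w25");a=snap("scene","sc25");b=snap("side","sd25")
g=lambda i:np.clip(255*(i/255.)**.6,0,255).astype(np.uint8)
i1=a["pixels"][105:205,225:325,::-1];i2=b["pixels"][210:330,320:440,::-1]
cv2.imwrite("pics/c25.png",g(np.hstack([cv2.resize(i,(400,400),interpolation=cv2.INTER_CUBIC) for i in(i1,i2)])))
E
```

```text
time: 32.1
tool_pos: [520.2, -288.1, 109.2]
tcp_rot: [-180.0, -0.0, 119.6]
ft_force: [-0.2, 0.3, -0.2]
finger_gap: 51.0
time: 32.9
tool_pos: [522.1, -289.3, 317.2]
tcp_rot: [179.7, 0.6, 119.6]
ft_force: [0.2, -0.1, 0.6]
finger_gap: 50.8
```

View pics/c25.png

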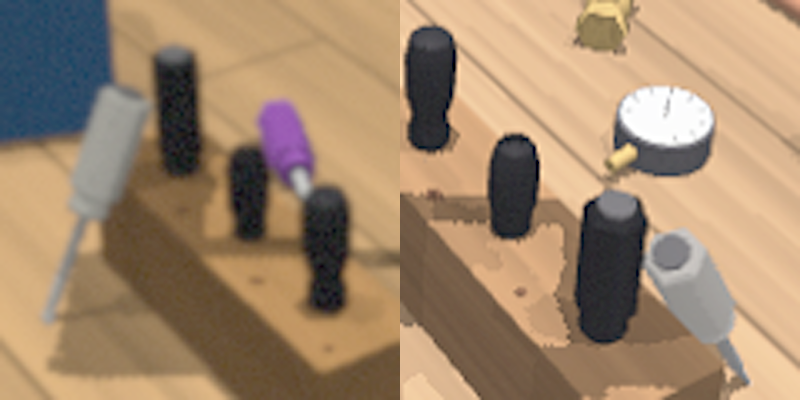

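View pics/w25.png

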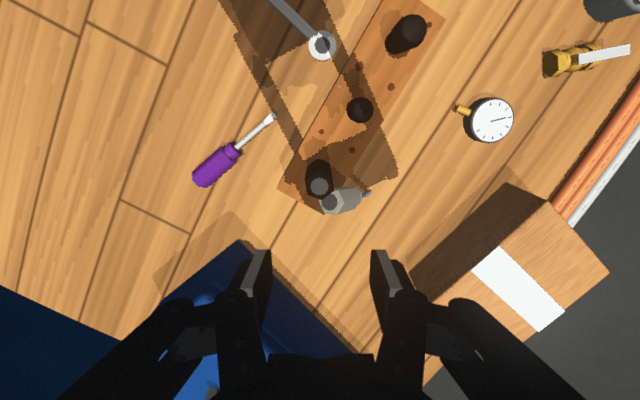

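The driver stands upright in its own hole (w25 (320,186)) and the white driver hasn't moved. One last look at the lid.

Run:
```python
from h import *
a=cv2.imread("pics/sc25.png")[225:310,370:480];b=cv2.imread("pics/sd25.png")[115:200,215:325]
g=lambda i:np.clip(255*(i/255.)**.6,0,255).astype(np.uint8)
cv2.imwrite("pics/c26.png",g(np.hstack([cv2.resize(i,(400,310),interpolation=cv2.INTER_CUBIC) for i in(a,b)])))
s=r.sense();print(s["tool_pos"],s["ft_force"],s["qd"].round(1),s["time"])
```

```text
[ 520.13786055 -288.02352051  309.58056943] [ 0.13502094 -0.57519954 -1.21363144] [ 0.   1.2  1.7 -0.1 -0.4  0.1] 33.05
```

View pics/c26.png

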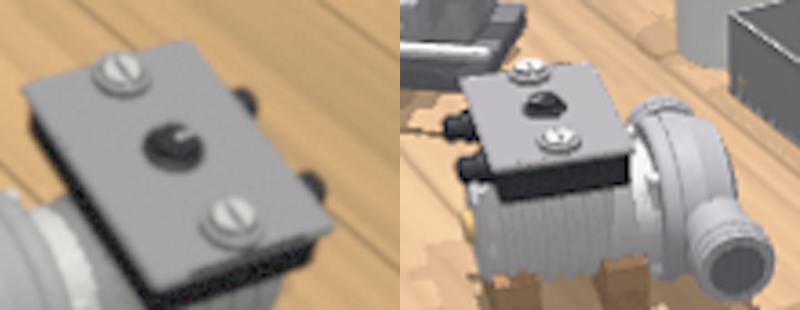

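Both screws look the same, with heads down and slots along the lid's long side. Handing in.

```bash
python3 -c "
from bench import r
print(r.hand_in())"
```

```text
the job is handed in; nothing more can be done
None
```

The undone screw is now locked, and the six-sided driver is back upright in its own hole. I handed the job in at about 33 s.

**What I did:** I pressed the screw about 9.6 mm, where the force rose from about 11 to 15.7 N net. Held there, I turned the tool about 107° clockwise: a quarter turn plus play.

**Last checks:**
- **Lock:** when I eased off, the head followed about 2.5 mm up and the push then fell to nothing. In the final pictures both screws sit down in their collars with parallel slots along the lid's long side.
- **Driver:** it met the block at the height it had when I took it out, and the last pictures show it standing upright.

**What did not go cleanly:**
- **End of the turn:** I never felt a clear end stop. The torque stayed at or below about 0.1 N m, so the lock rests on the pictures and the ease-off test.
- **Sideways load:** it briefly reached about 6 N on the blade while easing off. I relieved it before drawing the blade out.
- **Loose drivers:** the purple and white ones fell over by themselves in the first second or so. The white one still leans on the block beside the black handle; it did not visibly move after that.

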